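# Load the reference discs on a spectrometer's sample stage

## Robot

A 6-joint arm with a two-finger parallel gripper is mounted at the origin on the work surface. World frame = base frame: x ahead of the robot, y to its left, z up, the work surface at z = 0. Lengths are in m, angles in rad, forces in N, time in s.
With the tool pointing down it reaches from about 0.375 to 0.975 m from the base axis. Payload 3.8 kg.
Tool frame: the origin (TCP) lies midway between the tips of the shut fingers; the grasp point (between the pads) lies 19 mm behind it; z points along the fingers, y is the direction in which the jaws open and shut (so a half turn about z gives the same grasp; the last joint's range is limited). The gripper opens to 85 mm and grips with 20 to 120 N. Pads are 22 mm wide; open, the fingers measure 114 mm over their backs; the gripper's body (76 mm by 85 mm) begins 54 mm behind the grasp point. The pads swing forward as they close: fully open they stand 13 mm farther back than shut.
Start: joints at [-1.262, 0.264, 1.604, -0, 1.274, -0.037], TCP at [0.229, -0.635, 0.231] pointing down, gripper open.
Joint ranges: [-2.63, 2.63], [-0.94, 2.18], [0.31, 2.57], [-1.31, 4.45], [0, 2.66], [-2.55, 2.55]. Speed limits (rad/s): [2.57, 2.57, 3.14, 3.14, 3.14, 3.14].

## Interface

Orientations are given as a rotation vector (axis times angle).
In Python, from workcell import bot gives the robot as it stands.
- The arm moves only by the tool drive_tool, never from a script. Its argument "steps" is a list of rows, each a list of 2 entries, a list of its own where there are three numbers: the shift along the tool's x, y, z in mm, then the turn about the tool's z in degrees. In form: [[[dx, dy, dz], twist], ...]. A call has 1 to 8 rows; each row shifts and turns the commanded pose from where the row before left it, along the tool's axes as they then stand; what a row does not reach is not made up. A row lasts 1/12 s, in which the tool goes at most 41.7 mm and 7.16 degrees, less where a joint would pass 70% of its speed; a pose out of reach is approached as far as the arm can. A call is refused whole if a number of a shift passes 41.7 or a number of a turn 7.16, either way. A call with a gripper value outside its range is refused whole. "jaw" is the opening, from 0 (shut) to 1 (fully open), set as the call begins (left out, the last holds). The fingers move at their own pace and stop on an object; "force" is the grip in N (left out, the last holds). Time passes only in rows, so rows that do not move let the fingers close. It gives the time, the measured TCP pose, the force and the opening at its end, in the units of the state.
- bot.read_state(): the state, without advancing time (a new reading comes with each control period).
- bot.read_camera(name): name is "side" or "top" or "wrist"; returns the picture (384x512x3 uint8, red, green, blue); there is no depth.
- bot.camera_info(name): a dict with "fx", "fy", "cx", "cy" (pixels), "position" and "attitude" of the camera in the world. Camera axes: x right, y down, z forward; pixel columns grow to the right and rows downward; lengths in m; the calibration is good to about 2 mm. A picture is of the moment at which its call begins: read the wrist's pose just before it. camera_info takes no time and is no camera call; for the wrist camera it gives the pose at the moment of the call.
- bot.finish_job(): hands the job in, once; it reports no verdict.
The state is a dict: "time": time; "q": joint angles; "joint_vel": joint speeds; "joint_torque": joint torques, N m; "tool_pos": TCP position; "tcp_rot": TCP orientation; "wrist_force": force on the tool from outside, world axes, zero at the start; "torque": the same for the moment, N m; "width": opening from 0.0 (shut) to 1.0 (fully open).
Only numpy, scipy, OpenCV 4.12 (cv2) and the standard library are available. Lean on these libraries where they do the work, as an engineer would, in place of code of your own. Each camera call takes 0.05 s, during which the arm holds its last target.

## Task

Set the sample stage to loading by turning its black pulley by the rim until the engraved mark faces the pointer with one stud. Then stack every round solid metal disc from the bench on the plate, flat and centred, the widest at the bottom and each next one smaller, and set the knobbed weight on top in the middle. Last, turn the pulley until the mark faces the pointer with two studs, the stack still standing; leave everything else on the bench alone.

Things in the scene. Friction and masses are not known exactly. Their poses are not given: they have to be found in the camera images.
- pulley (a joint): angle (rad) of the pulley about its vertical axis, counter-clockwise from above: 0 with its mark at the one-stud pointer, 1.70 with it at the two-stud pointer; stops at -2.4 and 2.4. Starts between -1.9 and -0.6. Friction (0.3 N m, 5 N at the rim) holds it where left. Inside the housing it drives the plate, which sinks 4 mm per rad of positive turn
- axis (a point): point on the axis of the pulley, level with its rim's top edge, 80 mm above the bench. A black cup-shaped wheel lying flat, open side up: rim 130 outer, 110 inner diameter (wall 10 thick), 30 deep inside to its floor; hub only 5 above that floor. The rim wall can be pinched from above, one finger inside, one outside
- mark (a point): middle of the pulley's mark on the rim's top edge, 60 mm from the axis: a 4 mm wide white-filled engraved line that runs along the floor, over the rim and down its outside
- pointer_one (a point): tip of the fixed cone-shaped metal pointer with ONE dark stud behind it (loading position), beside the pulley's rim; the pointers and studs rise at most 16 mm above the housing, whose top is 40 mm above the bench
- pointer_two (a point): tip of the fixed cone-shaped metal pointer with TWO dark studs behind it (running position)
- plate_top (a point): centre of the upper face of the round metal plate (diameter 80, flat) that carries the stack, on the same white housing (170 x 400, top 40 above the bench) as the pulley, 220 mm from the pulley's axis along the housing, whose centre is half-way between the two; the plate rises and sinks with the pulley, its top is 59 to 74 mm above the bench
- disc62_center (a point): centre (half-way up) of a plain solid metal reference disc, diameter 62, 18 thick, 0.08 to 0.28 kg, lying flat on the bench; its z axis is the disc's axis; either face may end up on top. May be absent
- disc55_center (a point): centre (half-way up) of a plain solid metal reference disc, diameter 55, 18 thick, 0.08 to 0.28 kg, lying flat on the bench; its z axis is the disc's axis; either face may end up on top. May be absent
- disc48_center (a point): centre (half-way up) of a plain solid metal reference disc, diameter 48, 18 thick, 0.08 to 0.28 kg, lying flat on the bench; its z axis is the disc's axis; either face may end up on top. May be absent
- disc41_center (a point): centre (half-way up) of a plain solid metal reference disc, diameter 41, 18 thick, 0.08 to 0.28 kg, lying flat on the bench; its z axis is the disc's axis; either face may end up on top. May be absent
- disc34_center (a point): centre (half-way up) of a plain solid metal reference disc, diameter 34, 18 thick, 0.08 to 0.28 kg, lying flat on the bench; its z axis is the disc's axis; either face may end up on top. May be absent
- weight_knob (a point): point on the axis of the clamping weight, 28 mm above its underside (14 mm below its top): a dark steel disc, diameter 42, 12 thick, with an upright round knob, diameter 22, 30 high, on its middle; 42 high in all, 0.2 kg; z axis up
- ring_c (a point): bystander: centre of a flat metal ring, outer diameter 54, hole 32, 12 thick
- block_c (a point): bystander: centre of a square metal block, 45 x 45 x 18
- jar: bystander: amber jar, diameter 60, 70 high; origin at its underside
- beaker: bystander: glass beaker, diameter 70, 80 high; origin at its underside
- driver: bystander: screwdriver lying on the bench

How it is judged:
By the outcome, as a careful person would: the job done as asked, in the order asked, and still so for the second after the job is handed in, with the robot touching nothing.
Of disc62, disc55, disc48, disc41, disc34 only 3 to 5 are there at a start; the rules pass over those that are not, and their reading is None.
At some moment in a run one of disc62, disc55, disc48, disc41, disc34 may be knocked a few centimetres aside while the robot is not near it.
Once in a run the grip may slacken for a moment while it holds something.
It also fails if it takes over 210 s, if anything falls off the work surface, if the arm or the gripper's body presses on something with over 40 N, if the wrist force passes 120 N, or if a joint passes its speed limit or range.

## Working session

There is one attempt and no reset: what is moved stays moved. The work goes in short steps, Python scripts to look and compute and a tool call to move; the robot and the scene stay as the last step left them, time stands still between calls to the robot, and variables do not carry over. Pictures are saved under pics/ and viewed, and the job is handed in when it is done.

Besides the shell and the picture viewer there is one more tool, called after "Request:" in YAML: its name, and indented under it one key for each argument. drive_tool: Moves the arm, as the interface text tells. Its arguments: {"type":"object","properties":{"steps":{"type":"array","items":{"type":"array"}},"jaw":{"type":"number"},"force":{"type":"number"}},"required":["steps"]}

```bash
ls -la; mkdir -p pics; python3 - <<'E'
from workcell import bot
import cv2
print(bot.read_state())
for n in ["side","top","wrist"]:
    im=bot.read_camera(n); cv2.imwrite(f"pics/{n}0.png",im[:,:,::-1]); print(n,bot.camera_info(n))
E
```

```text
total 12
drwxr-xr-x  3 agent agent 4096 Dec  6 05:30 .
drwxr-xr-x 23 root  root  4096 Dec  6 05:30 ..
drwxr-xr-x  2 agent agent 4096 Dec  6 05:30 pics
{'time': 0.0, 'q': array([-1.26192471e+00,  2.64783256e-01,  1.60539218e+00,  1.55598644e-05,
        1.27372093e+00, -3.68712876e-02]), 'joint_vel': array([ 0.00137426,  0.00039106, -0.0004002 , -0.00052566,  0.00136439,
       -0.001273  ]), 'joint_torque': array([ 2.23402429e-03, -5.15103328e+01, -3.67314863e+01,  2.11807774e-04,
        1.30324109e-02,  7.81906124e-06]), 'tool_pos': array([ 0.22854843, -0.63433536,  0.22993195]), 'tcp_rot': array([-3.09251771e+00, -5.39990683e-01,  4.67136379e-04]), 'wrist_force': array([ 0.16569686,  0.80065361, -0.52842012]), 'torque': array([ 0.02932382, -0.02924261,  0.02879487]), 'width': 0.9980282721264827}
side {'fx': 355.974721548681, 'fy': 355.974721548681, 'cx': 255.50819482617496, 'cy': 194.32562629618323, 'position': array([ 0.4053605 , -1.07590841,  0.74648369]), 'attitude': array([-2.10695584,  0.19287893, -0.0906359 ])}
top {'fx': 383.0603246897794, 'fy': 383.0603246897794, 'cx': 252.1619315032782, 'cy': 189.65078076724856, 'position': array([ 0.46178449, -0.02395155,  1.26221493]), 'attitude': array([-2.18844262,  2.14894062, -0.11105317])}
wrist {'fx': 307.2102960888022, 'fy': 307.2102960888022, 'cx': 257.11783687043766, 'cy': 193.438125873597, 'position': array([ 0.29364962, -0.61196307,  0.37427848]), 'attitude': array([ 2.37846327, -1.67199153, -0.23460558])}
```

View pics/top0.png

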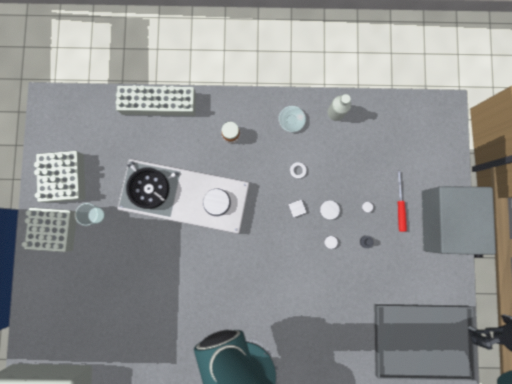

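View pics/side0.png

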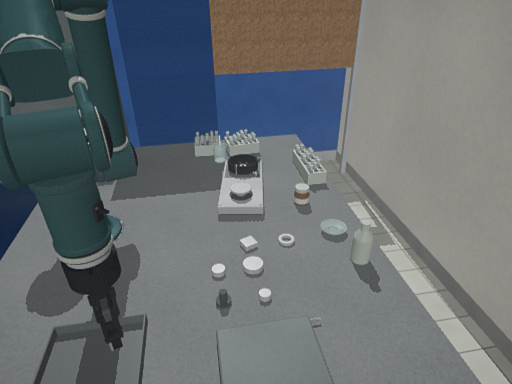

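View pics/wrist0.png

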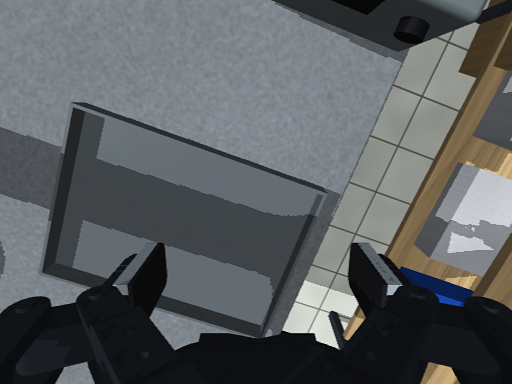

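The top view shows the pulley at (148,188), the plate at (217,201), and round discs at about (330,210), (331,242) and (368,208). It also shows the weight at (366,241), the block at (298,209) and the ring at (298,170). I'll zoom in and measure next.

```bash
cat > h.py <<'E'
import numpy as np, cv2
from scipy.spatial.transform import Rotation as R
from workcell import bot
def ray(ci,u,v):
    M=R.from_rotvec(ci['attitude']).as_matrix()
    d=M@np.array([(u-ci['cx'])/ci['fx'],(v-ci['cy'])/ci['fy'],1.0]); return ci['position'],d
def onz(ci,u,v,z):
    p,d=ray(ci,u,v); return p+d*(z-p[2])/d[2]
def proj(ci,P):
    M=R.from_rotvec(ci['attitude']).as_matrix(); c=M.T@(np.asarray(P,float)-ci['position'])
    return np.array([ci['fx']*c[0]/c[2]+ci['cx'],ci['fy']*c[1]/c[2]+ci['cy']])
def grab(n,tag):
    ci=bot.camera_info(n); im=bot.read_camera(n)[:,:,::-1].copy(); cv2.imwrite(f'pics/{tag}.png',im); return ci,im
E
python3 - <<'E'
from h import *
ci=bot.camera_info('top'); im=cv2.imread('pics/top0.png')
a=cv2.resize(im[150:250,110:260],None,fx=5,fy=5,interpolation=cv2.INTER_CUBIC)
b=cv2.resize(im[155:255,280:410],None,fx=5,fy=5,interpolation=cv2.INTER_CUBIC)
cv2.imwrite('pics/za.png',a);cv2.imwrite('pics/zb.png',b)
g=cv2.cvtColor(im,cv2.COLOR_BGR2GRAY)
m=(g>190).astype(np.uint8); m[:, :110]=0; m[:100]=0;m[260:]=0
cs,_=cv2.findContours(m,cv2.RETR_EXTERNAL,cv2.CHAIN_APPROX_NONE)
for c in cs:
    if cv2.contourArea(c)<20: continue
    (u,v),r=cv2.minEnclosingCircle(c); A=cv2.contourArea(c)
    p=onz(ci,u,v,.018); print((u,v),r,A,p, 'dia',2*r*(1.262-.018)/383, 2*np.sqrt(A/np.pi)*(1.244)/383)
E
```

```text
(330.5722961425781, 241.92169189453125) 6.126956462860107 103.0 [ 0.42505441 -0.27823636  0.018     ] dia 0.03980122109555077 0.037195917694738435
(367.0, 206.5) 5.02503776550293 67.0 [ 0.54140098 -0.39699014  0.018     ] dia 0.03264306517120441 0.029999503497720167
(329.26922607421875, 209.73077392578125) 9.355826377868652 246.5 [ 0.52866118 -0.27428928  0.018     ] dia 0.06077622983847835 0.05754202316335468
(296.743896484375, 208.0853729248047) 8.755572319030762 159.0 [ 0.53208314 -0.16861236  0.018     ] dia 0.05687692932049226 0.046214177479547744
(148.25, 188.25) 3.952946901321411 39.5 [0.58804879 0.31669439 0.018     ] dia 0.025678673343309845 0.023034310326746656
(297.5, 169.5) 7.905794143676758 176.0 [ 0.65886186 -0.17029971  0.018     ] dia 0.05135669929364954 0.04862202022168028
(182.5, 195.5) 65.7001724243164 3438.5 [0.56633743 0.2040073  0.018     ] dia 0.42679380937780476 0.21491225448145768
(229.63636779785156, 129.36363220214844) 8.095599174499512 183.0 [0.78937746 0.05572241 0.018     ] dia 0.05258968863225792 0.04957950775075483
(470.5, 134.5) 13.58317756652832 51.5 [ 0.78666848 -0.74319303  0.018     ] dia 0.08823745635906648 0.026301485634406246
(296.68182373046875, 118.5) 8.810544967651367 172.0 [ 0.83042624 -0.16653425  0.018     ] dia 0.057234036238946746 0.04806632174043293
(475.5, 104.0) 8.500100135803223 58.0 [ 0.89112924 -0.76409134  0.018     ] dia 0.0552173606733118 0.027911981107558756
(336.5, 105.0) 5.590270042419434 64.0 [ 0.87911284 -0.29929514  0.018     ] dia 0.03631486126772729 0.029320181386252062
(154.0, 104.5) 38.26561737060547 598.5 [0.86958118 0.31040461 0.018     ] dia 0.24857664756675302 0.08966206628562057
```

View pics/za.png

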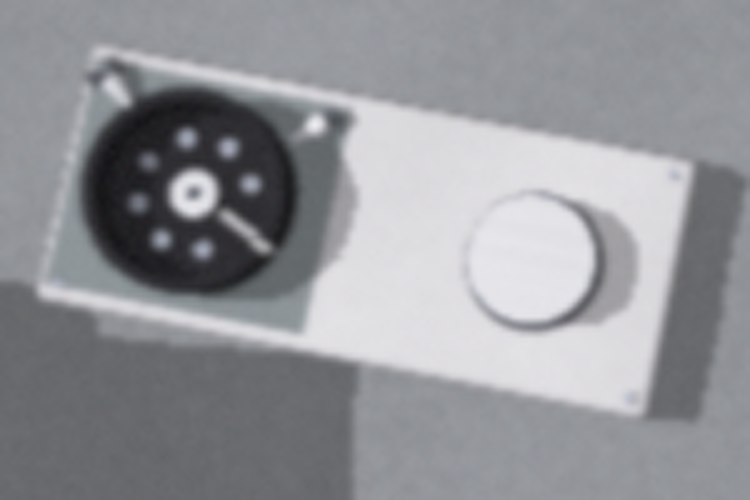

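View pics/zb.png

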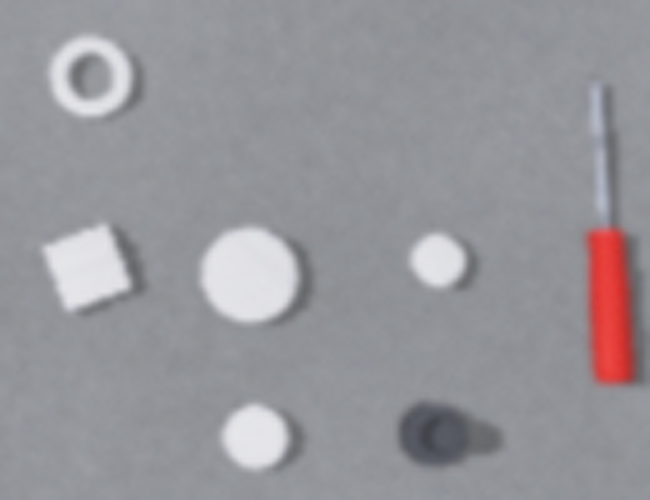

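Three discs are visible, with diameters of about 62, 41 and 34. The mark lies roughly 64° clockwise of the right-hand pointer, which has one stud. Next I'll measure the housing geometry and write a helper for move deltas.

```bash
cat >> h.py <<'E'
def pose():
    s=bot.read_state(); return s, R.from_rotvec(s['tcp_rot'])
def yaw():
    s,r=pose(); y=r.as_matrix()[:,1]; return np.degrees(np.arctan2(y[1],y[0]))
def wrap(a,m=180): # to +-m/2
    return (a+m/2)%m-m/2
def go(P,yawdeg=None):
    """print tool-axis delta (mm) & twist (deg) to reach P, jaw axis yaw (mod 180)"""
    s,r=pose(); d=r.inv().apply(np.asarray(P)-s['tool_pos'])*1000
    tw=None if yawdeg is None else -wrap(yawdeg-yaw())
    print('t%.1f'%s['time'],'tcp',s['tool_pos'].round(4),'yaw %.1f'%yaw(),'q',s['q'].round(2),'tilt',r.as_matrix()[:,2].round(4),'w %.3f'%s['width'],'F',s['wrist_force'].round(1))
    print('delta tool mm',d.round(1),'twist',tw, 'norm/40 %.1f'%(np.linalg.norm(d)/40))
E
python3 - <<'E'
from h import *
ci=bot.camera_info('top')
k=np.array([(98,47),(693,163),(645,415),(40,295)])/5+[110,150]-.4
P=np.array([onz(ci,u,v,.04) for u,v in k]); print(P.round(4)); c=P.mean(0); print('c',c)
print([np.linalg.norm(P[i]-P[(i+1)%4]).round(3) for i in range(4)])
def w(u,v,z): return onz(ci,u/5+110-.4,v/5+150-.4,z)
ax=w(190,190,.08);pl=w(535,259,.068); print('axis',ax,'hub',w(195,193,.055),'plate',pl,np.linalg.norm(ax-pl),'mid',(ax+pl)/2)
mk=w(270,250,.08); p1=w(300,133,.05);p2=w(128,103,.05)
for n,q in (('mk',mk),('p1',p1),('p2',p2)): print(n,q,np.hypot(*(q-ax)[:2]),np.degrees(np.arctan2(*(q-ax)[1::-1])))
go([.47,-.27,.33])
E
```

```text
[[ 0.6797  0.3766  0.04  ]
 [ 0.6112 -0.0095  0.04  ]
 [ 0.4497  0.0178  0.04  ]
 [ 0.5188  0.4054  0.04  ]]
c [0.5648649  0.19757555 0.04      ]
[np.float64(0.392), np.float64(0.164), np.float64(0.394), np.float64(0.164)]
axis [0.58374742 0.30182935 0.08      ] hub [0.58447345 0.30546313 0.055     ] plate [0.54558928 0.08767596 0.068     ] 0.2178571016806301 mid [0.56466835 0.19475266 0.074     ]
mk [0.54733668 0.25063095 0.08      ] 0.06282529975525852 -125.41928243179635
p1 [0.6247022  0.24158287 0.05      ] 0.07284869665642298 -55.79263910777888
p2 [0.64203377 0.35230181 0.05      ] 0.07710231879925314 40.89058289217168
t0.1 tcp [ 0.2286 -0.6345  0.2302] yaw -70.2 q [-1.26  0.26  1.61 -0.    1.27 -0.04] tilt [-6.0e-04  1.7e-03 -1.0e+00] w 0.996 F [ 0.   0.2 -0.2]
delta tool mm [ 350.7 -261.3  -99.3] twist None norm/40 11.2
```

Request:
drive_tool:
  steps:
    - [[29,-22,-8],0]
    - [[29,-22,-8],0]
    - [[29,-22,-8],0]
    - [[29,-22,-8],0]
    - [[29,-22,-8],0]
    - [[29,-22,-8],0]
    - [[29,-22,-8],0]
    - [[29,-22,-8],0]

```text
time: 0.82
tool_pos: [0.3879, -0.389, 0.2954]
tcp_rot: [-3.094, -0.54, 0.0]
wrist_force: [0.6, -0.3, -0.7]
width: 1.003
```

Request:
drive_tool:
  steps:
    - [[29,-22,-8],0]
    - [[29,-22,-8],0]
    - [[29,-22,-8],0]
    - [[29,-22,-8],0]
    - [[0,0,0],0]
    - [[0,0,0],0]
    - [[0,0,0],0]

```text
time: 1.4
tool_pos: [0.4665, -0.2687, 0.3269]
tcp_rot: [3.094, 0.542, -0.001]
wrist_force: [-0.2, 0.2, 0.3]
width: 1.005
```

```bash
python3 - <<'E'
from h import *
ci,im=grab('wrist','w1'); print(ci); ct,it=grab('top','t1')
go([.5844,.304,.30],-100)
E
```

```text
{'fx': 307.2102960888022, 'fy': 307.2102960888022, 'cx': 257.11783687043766, 'cy': 193.438125873597, 'position': array([ 0.53152104, -0.24577782,  0.47086401]), 'attitude': array([ 2.37767456, -1.67006529, -0.23308552])}
t1.5 tcp [ 0.4659 -0.2695  0.3266] yaw -70.3 q [-0.57 -0.04  1.77 -0.    1.42  0.66] tilt [-1.3e-03  2.0e-04 -1.0e+00] w 1.001 F [-0.1  0.1 -0.8]
delta tool mm [ 305.3 -499.7   26.5] twist 29.744401868755716 norm/40 14.7
```

View pics/w1.png

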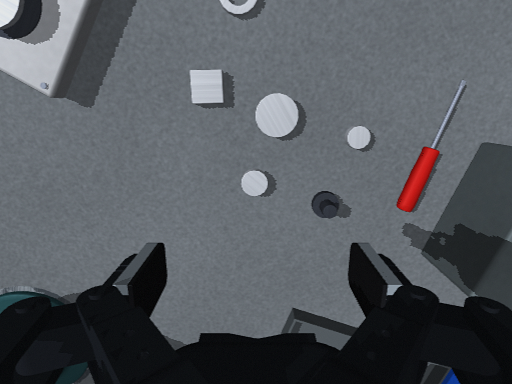

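View pics/t1.png

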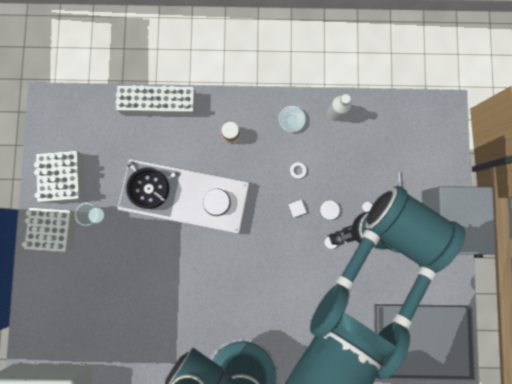

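```bash
cat >> h.py <<'E'
def circ(im,ci,z,thr,box=None,inv=False,mn=60):
    g=cv2.cvtColor(im,cv2.COLOR_BGR2GRAY); m=((g<thr) if inv else (g>thr)).astype(np.uint8)
    if box:
        b=np.zeros_like(m); b[box[1]:box[3],box[0]:box[2]]=1; m*=b
    m=cv2.morphologyEx(m,cv2.MORPH_OPEN,np.ones((3,3),np.uint8))
    cs,_=cv2.findContours(m,cv2.RETR_EXTERNAL,cv2.CHAIN_APPROX_NONE); out=[]
    for c in cs:
        if cv2.contourArea(c)<mn: continue
        P=np.array([onz(ci,q[0,0],q[0,1],z)[:2] for q in c]).astype(np.float32)
        (x,y),rr=cv2.minEnclosingCircle(P); A=cv2.contourArea(P)
        e=cv2.fitEllipse(P*1000)
        print('px',c[:,0].mean(0).round(1),'ell c',np.round(e[0],1),'axes',np.round(e[1],1),'mec',np.round([x*1000,y*1000,2000*rr],1),'eqd %.1f'%(2000*np.sqrt(A/np.pi)))
E
python3 - <<'E'
from h import *
im=cv2.imread('pics/w1.png')
ci={'fx': 307.2102960888022, 'fy': 307.2102960888022, 'cx': 257.11783687043766, 'cy': 193.438125873597, 'position': np.array([ 0.53152104, -0.24577782,  0.47086401]), 'attitude': np.array([ 2.37767456, -1.67006529, -0.23308552])}
circ(im,ci,.018,175,(180,60,390,230))
circ(im,ci,.005,70,(290,170,350,225),True)
p=onz(ci,256,190,.08); s,r=pose(); print('view off tool',r.inv().apply(p-s['tool_pos']))
t=cv2.imread('pics/top0.png'); ct=bot.camera_info('top'); circ(t,ct,.018,175,(315,190,400,255),mn=30)
circ(t,ct,.0,80,(350,225,390,255),True,mn=30)
E
```

```text
px [253.9 182.6] ell c [ 424.3 -279.2] axes [37. 38.] mec [ 424.5 -279.2   39.4] eqd 37.4
px [358.4 136.9] ell c [ 540.6 -399.1] axes [30.1 31.1] mec [ 540.4 -398.9   32.4] eqd 30.5
px [276.1 114.6] ell c [ 528.9 -275.6] axes [58.  58.9] mec [ 529.  -275.6   60.3] eqd 58.4
px [205.9  85.5] ell c [ 532.6 -169.4] axes [48.  49.5] mec [ 532.8 -169.1   58.3] eqd 46.6
px [326.1 204.3] ell c [ 426.7 -399.5] axes [41.4 47.5] mec [ 427.9 -401.4   50.7] eqd 44.1
view off tool [-0.03648936 -0.00126795  0.24660239]
px [330.4 242. ] ell c [ 424.8 -277.4] axes [38.2 39.4] mec [ 425.2 -277.4   41.6] eqd 38.5
px [367.  206.5] ell c [ 541.4 -397. ] axes [30.3 33.2] mec [ 541.4 -397.    34.4] eqd 31.4
px [329.3 209.4] ell c [ 529.8 -274. ] axes [58.6 59.9] mec [ 530.  -273.9   62.4] eqd 59.0
```

Request:
drive_tool:
  steps:
    - [[20.4,-33.3,0],0]
    - [[20.4,-33.3,0],0]
    - [[20.4,-33.3,0],0]
    - [[20.4,-33.3,0],0]
    - [[20.4,-33.3,0],0]
    - [[20.4,-33.3,0],0]
    - [[20.4,-33.3,0],0]
    - [[20.4,-33.3,0],0]

```text
time: 2.17
tool_pos: [0.5299, 0.0374, 0.3268]
tcp_rot: [3.095, 0.536, -0.001]
wrist_force: [0.3, -1.3, -0.2]
width: 1.002
```

Request:
drive_tool:
  steps:
    - [[20.4,-33.3,0],0]
    - [[20.4,-33.3,0],0]
    - [[20.4,-33.3,0],0]
    - [[20.4,-33.3,0],0]
    - [[20.4,-33.3,0],0]
    - [[20.4,-33.3,0],0]
    - [[20.4,-33.3,0],0]
    - [[0,0,0],-6.4]

```text
time: 2.83
tool_pos: [0.5862, 0.3097, 0.3251]
tcp_rot: [-3.056, -0.715, 0.002]
wrist_force: [-0.1, -0.6, -0.9]
width: 1.0
```

Request:
drive_tool:
  steps:
    - [[0,0,6],-6.4]
    - [[0,0,20],-6.4]
    - [[0,0,0],-6.4]
    - [[0,0,0],0]
    - [[0,0,0],0]

```text
time: 3.25
tool_pos: [0.5858, 0.3035, 0.3005]
tcp_rot: [2.901, 1.205, -0.002]
wrist_force: [-0.4, -0.1, 0.2]
width: 1.004
```

```bash
python3 - <<'E'
from h import *
import pickle
ci,im=grab('wrist','w2'); pickle.dump(ci,open('w2.pkl','wb'))
cv2.imwrite('pics/w2z.png',cv2.resize(im[50:300,130:400],None,fx=2.2,fy=2.2,interpolation=cv2.INTER_CUBIC))
go([.542,.346,.20],-45)
E
```

```text
t3.3 tcp [0.586  0.3038 0.3013] yaw -44.9 q [ 0.44  0.2   1.55 -0.    1.39  1.22] tilt [ 1.e-04 -1.e-04 -1.e+00] w 0.999 F [-0.7 -1.1  0.1]
delta tool mm [ -1.2 -61.  101.3] twist 0.13652055774926453 norm/40 3.0
```

View pics/w2.png

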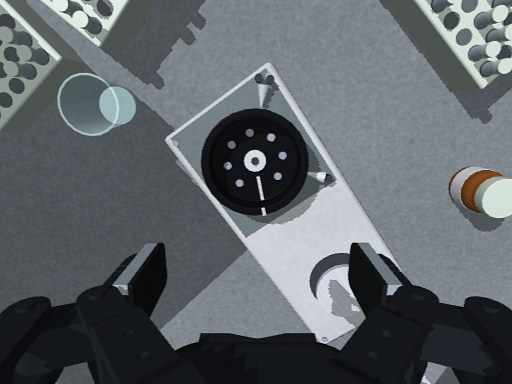

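View pics/w2z.png

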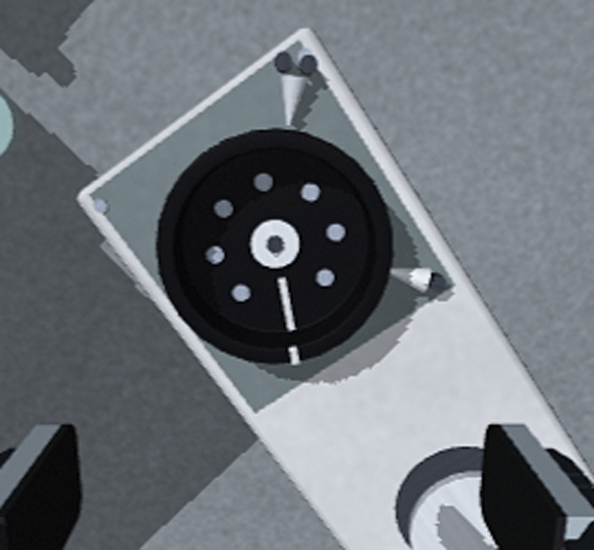

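The right pointer has one stud, with its tip at zoom pixel (393,270). The upper pointer has two, with its tip at (289,127). The mark crosses the rim at zoom (294,354). Now I'll measure these.

```bash
python3 - <<'E'
from h import *
import pickle
ci=pickle.load(open('w2.pkl','rb')); im=cv2.imread('pics/w2.png')
circ(im,ci,.08,45,(190,95,320,225),True,mn=1500)
circ(im,ci,.055,200,(235,140,275,180),mn=60)
k=lambda u,v,z: onz(ci,u/2.2+130-.3,v/2.2+50-.3,z)
A=np.array([.584,.304]);
for n,p in (('mark',k(294,354,.08)),('p1',k(394,270,.052)),('p2',k(289,126,.052)),('p1b',k(436,282,.052)),('p2b',k(295,62,.052))):
    d=p[:2]-A; print(n,p.round(4),np.hypot(*d).round(4),np.degrees(np.arctan2(d[1],d[0])).round(1))
E
```

```text
px [254.8 163.2] ell c [585.2 307. ] axes [126.7 127.6] mec [585.  306.5 129.7] eqd 127.2
px [254.6 160.3] ell c [584.9 306.9] axes [25.1 26.1] mec [585.  306.9  26.9] eqd 25.5
mark [0.551  0.2571 0.08  ] 0.0574 -125.2
p1 [0.6234 0.2454 0.052 ] 0.0706 -56.1
p2 [0.6371 0.3477 0.052 ] 0.0688 39.4
p1b [0.6362 0.2224 0.052 ] 0.0969 -57.4
p2b [0.6631 0.3692 0.052 ] 0.1025 39.5
```

Request:
drive_tool:
  steps:
    - [[1,-31,30],0]
    - [[0,-31,30],0]
    - [[0,0,35],0]
    - [[0,0,35],0]
    - [[0,0,35],0]
    - [[0,0,0],0]
    - [[0,0,0],0]
  jaw: 0.4
  force: 40

```text
time: 3.88
tool_pos: [0.5422, 0.3464, 0.1367]
tcp_rot: [2.899, 1.209, -0.007]
wrist_force: [0.5, 0.0, 0.4]
width: 0.4
```

```bash
python3 - <<'E'
from h import *
ci,im=grab('wrist','w3')
go([.5426,.3491,.062],-45)
E
```

```text
t3.9 tcp [0.5441 0.3476 0.1395] yaw -44.7 q [ 0.53  0.28  1.76 -0.    1.1   1.31] tilt [ 6.e-04  4.e-04 -1.e+00] w 0.401 F [0.7 0.9 1.2]
delta tool mm [-0.  -2.2 77.5] twist 0.3063995897866505 norm/40 1.9
```

View pics/w3.png

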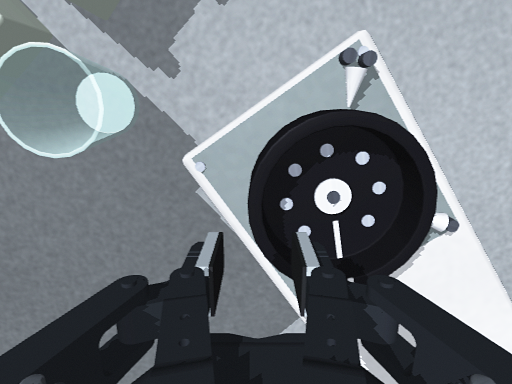

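The fingers straddle the rim wall, with the left finger outside and the right finger inside. I'll descend and pinch.

Request:
drive_tool:
  steps:
    - [[0,-2,30],0]
    - [[0,0,30],0]
    - [[0,0,16],0]
    - [[0,0,0],0]
    - [[0,0,0],0]

```text
time: 4.35
tool_pos: [0.5436, 0.3497, 0.0648]
tcp_rot: [-2.898, -1.211, -0.005]
wrist_force: [0.1, 0.9, 0.3]
width: 0.398
```

Request:
drive_tool:
  steps:
    - [[0,0,0],0]
    - [[0,0,0],0]
    - [[0,0,0],0]
    - [[0,0,0],0]
    - [[0,0,0],0]
    - [[0,0,0],0]
  jaw: 0

```text
time: 4.85
tool_pos: [0.5443, 0.3507, 0.0662]
tcp_rot: [-2.897, -1.212, -0.01]
wrist_force: [-0.7, 0.0, 6.8]
width: 0.128
```

```bash
python3 - <<'E'
from h import *
go([.5426,.3491,.062],-45)
E
```

```text
t4.8 tcp [0.5443 0.3507 0.0662] yaw -44.6 q [0.53 0.35 1.81 0.   0.97 1.31] tilt [ 0.0054  0.0036 -1.    ] w 0.128 F [-0.7  0.   6.8]
delta tool mm [-2.4 -0.1  4.2] twist 0.38484521639503555 norm/40 0.1
```

Request:
drive_tool:
  steps:
    - [[-6.3,0.3,0],-6]
    - [[-6.3,0.3,0],-6]
    - [[-6.3,0.3,0],-6]
    - [[-6.3,0.3,0],-6]
    - [[-6.3,0.3,0],-6]
    - [[-6.3,0.3,0],-6]
    - [[-6.3,0.3,0],-6]
    - [[-6.3,0.3,0],-6]

```text
time: 5.52
tool_pos: [0.5256, 0.3057, 0.0662]
tcp_rot: [-2.149, -2.291, -0.009]
wrist_force: [-5.2, 4.3, 9.5]
width: 0.129
```

Request:
drive_tool:
  steps:
    - [[-6.3,0.3,0],-6]
    - [[-6.3,0.3,0],-6]
    - [[-6.3,0.3,0],-6]
    - [[0,0,0],0]
    - [[0,0,0],0]
    - [[0,0,0],0]

```text
time: 6.02
tool_pos: [0.5295, 0.2859, 0.0661]
tcp_rot: [1.769, 2.595, 0.005]
wrist_force: [-5.4, -0.5, 12.2]
width: 0.128
```

```bash
python3 - <<'E'
from h import *
import pickle
ci,im=grab('wrist','w4');pickle.dump(ci,open('w4.pkl','wb'))
ct,it=grab('top','t4'); cv2.imwrite('pics/t4z.png',cv2.resize(it[140:260,100:260],None,fx=5,fy=5,interpolation=cv2.INTER_CUBIC))
go([.5426,.3491,.062],-45)
E
```

```text
t6.1 tcp [0.5295 0.2859 0.0661] yaw 21.5 q [0.45 0.28 1.91 0.   0.95 0.08] tilt [ 0.0026  0.0018 -1.    ] w 0.123 F [-5.  -0.3 11.2]
delta tool mm [54.  35.3  4.3] twist 66.45529783471973 norm/40 1.6
```

View pics/w4.png

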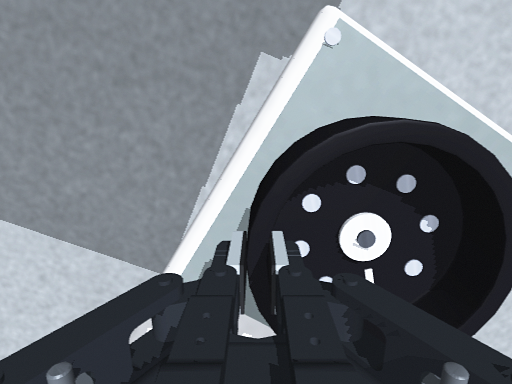

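View pics/t4z.png

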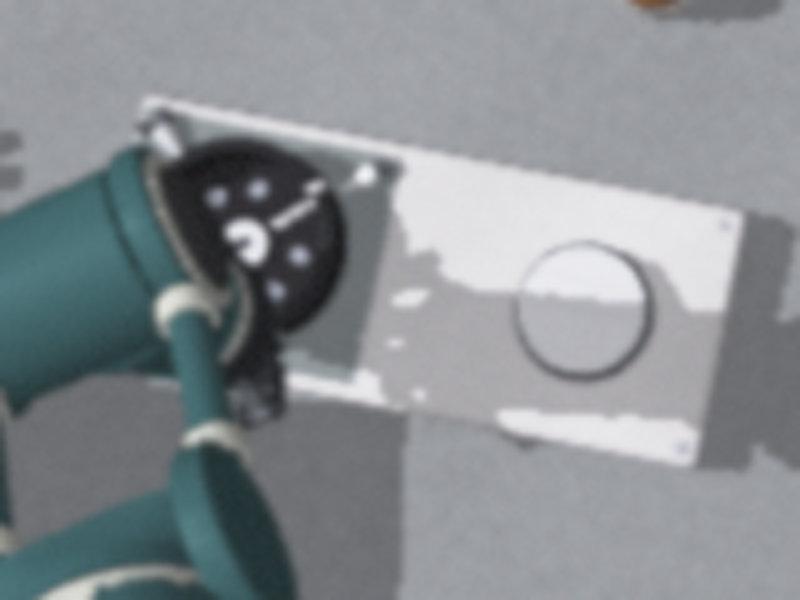

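Request:
drive_tool:
  steps:
    - [[0,0,0],0]
    - [[0,0,0],0]
    - [[0,0,0],0]
    - [[0,0,-25],0]
    - [[0,0,-40],0]
    - [[0,20,-35],0]
    - [[0,20,-35],0]
    - [[0,20,-35],0]
  jaw: 0.4

```text
time: 6.78
tool_pos: [0.5845, 0.3067, 0.2341]
tcp_rot: [1.77, 2.595, 0.0]
wrist_force: [1.2, 0.1, -0.6]
width: 0.403
```

Request:
drive_tool:
  steps:
    - [[0,0,-20],0]
    - [[0,0,0],0]
    - [[0,0,0],0]

```text
time: 7.03
tool_pos: [0.5855, 0.3071, 0.2544]
tcp_rot: [1.769, 2.594, 0.005]
wrist_force: [0.2, -0.4, -0.6]
width: 0.406
```

```bash
python3 - <<'E'
from h import *
import pickle
ci,im=grab('wrist','w5');pickle.dump(ci,open('w5.pkl','wb'))
cv2.imwrite('pics/w5z.png',cv2.resize(im[50:300,130:400],None,fx=2.2,fy=2.2,interpolation=cv2.INTER_CUBIC))
go([.5426,.3491,.062],-45)
circ(im,ci,.08,45,(150,50,370,255),True,mn=1500)
circ(im,ci,.055,200,(200,100,330,230),mn=60)
E
```

```text
t7.1 tcp [0.5841 0.3065 0.252 ] yaw 21.4 q [ 0.45  0.22  1.61 -0.    1.3   0.07] tilt [-2.e-04 -2.e-04 -1.e+00] w 0.400 F [-0.2 -0.8 -0.8]
delta tool mm [ 54.8 -23.  190. ] twist 66.4040508834596 norm/40 5.0
px [256.7 172.3] ell c [584.3 307. ] axes [126.5 127.9] mec [584.8 306.6 129.6] eqd 127.3
px [297.8 219.5] ell c [652.6 266.4] axes [ 5.5 30.8] mec [652.8 267.8  29.7] eqd 12.0
px [319.7 187.5] ell c [661.1 313.8] axes [ 4.8 43.5] mec [661.3 313.3  37.7] eqd 13.5
px [256.4 169. ] ell c [584.9 306.9] axes [26.3 26.3] mec [585.  306.9  27.7] eqd 26.2
px [311.7 111.2] ell c [620.  387.5] axes [ 3.3 52.5] mec [618.2 387.7  45.1] eqd 12.0
px [207.4 113.7] ell c [513.4 345. ] axes [ 6.8 40.4] mec [514.8 343.8  36.4] eqd 15.5
```

View pics/w5.png

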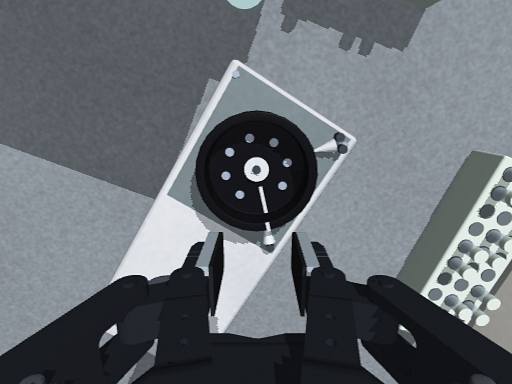

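View pics/w5z.png

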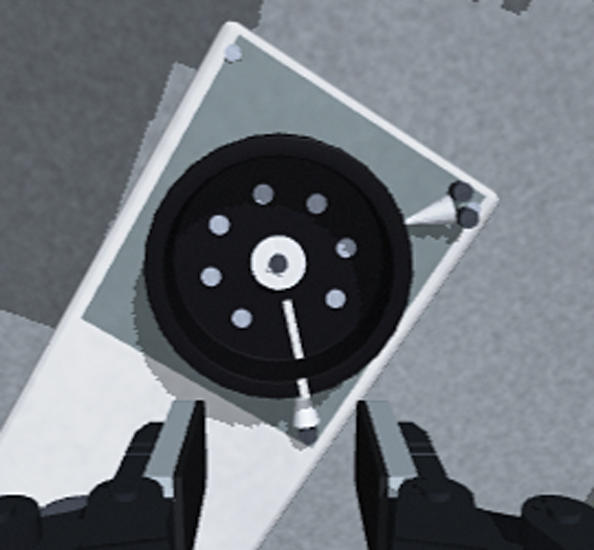

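```bash
python3 - <<'E'
from h import *
import pickle
ci=pickle.load(open('w5.pkl','rb'))
im=cv2.imread('pics/w5.png'); g=cv2.cvtColor(im,cv2.COLOR_BGR2GRAY)
cv2.imwrite('pics/w5zz.png',cv2.resize(im[165:255,225:315],None,fx=6,fy=6,interpolation=cv2.INTER_CUBIC))
A=np.array([.585,.3068])
def show(n,u,v,z):
    p=onz(ci,u,v,z); d=p[:2]-A; print(n,p.round(4),np.hypot(*d).round(4),np.degrees(np.arctan2(d[1],d[0])).round(1))
# mark pixels
m=g>110
for (a,b,z,n) in ((186,210,.05,'floor'),(222,229,.08,'rim'),(231,235,.052,'ptr tip'),(236,243,.052,'ptr')):
    for v in range(a,b,3 if n=='floor' else 1):
        us=np.where(m[v,245:290])[0]+245
        if len(us) and len(us)<12:
            w=g[v,us].astype(float); show(n+' v%d n%d'%(v,len(us)),(us*w).sum()/w.sum(),v,z)
E
```

```text
floor v186 n11 [0.6173 0.2969 0.05  ] 0.0338 -17.1
floor v189 n7 [0.6073 0.2891 0.05  ] 0.0285 -38.4
floor v192 n4 [0.6008 0.2826 0.05  ] 0.0289 -56.8
floor v195 n4 [0.6024 0.2793 0.05  ] 0.0325 -57.7
floor v198 n4 [0.6048 0.2763 0.05  ] 0.0364 -57.1
floor v201 n4 [0.6071 0.2732 0.05  ] 0.0402 -56.7
floor v204 n4 [0.6087 0.2698 0.05  ] 0.044 -57.4
floor v207 n4 [0.6111 0.2667 0.05  ] 0.0479 -56.9
rim v222 n4 [0.6205 0.2623 0.08  ] 0.057 -51.4
rim v223 n7 [0.6228 0.2619 0.08  ] 0.0587 -49.9
rim v224 n9 [0.624  0.2611 0.08  ] 0.0601 -49.6
rim v225 n8 [0.6255 0.2604 0.08  ] 0.0616 -48.9
rim v226 n9 [0.6267 0.2596 0.08  ] 0.063 -48.5
rim v227 n11 [0.6288 0.2591 0.08  ] 0.0647 -47.4
```

View pics/w5zz.png

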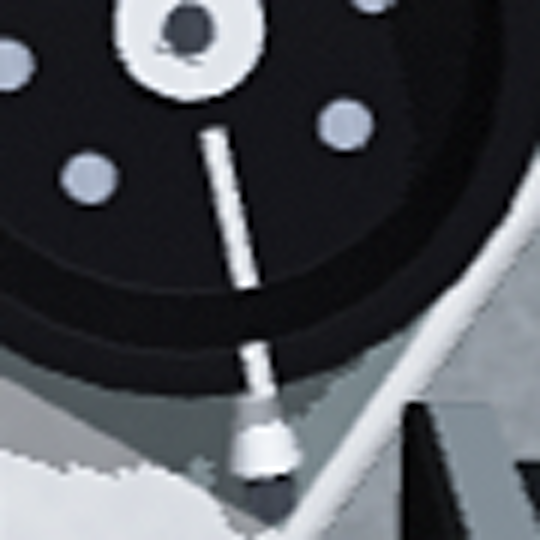

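```bash
python3 - <<'E'
from h import *
import pickle
ci=pickle.load(open('w5.pkl','rb'))
A=np.array([.585,.3068])
for n,u,v,z in (('rim',258,365,.08),('rim',256,350,.08),('tip',260,398,.05),('cone',265,465,.05),('stud',272,495,.05)):
    p=onz(ci,225+u/6-.4,165+v/6-.4,z); d=p[:2]-A; print(n,p.round(4),np.hypot(*d).round(4),np.degrees(np.arctan2(d[1],d[0])).round(1))
E
```

```text
rim [0.6178 0.2569 0.08  ] 0.0598 -56.7
rim [0.6164 0.2595 0.08  ] 0.0568 -56.4
tip [0.6264 0.2396 0.05  ] 0.0789 -58.4
cone [0.6329 0.2262 0.05  ] 0.0937 -59.3
stud [0.6368 0.2205 0.05  ] 0.1006 -59.0
```

The mark sits at about -57.0° and the one-stud pointer at -58.8°, which is 1.8° too far. There's plenty of time, so I'll regrip and trim it.

Request:
drive_tool:
  steps:
    - [[0,-20,30],0]
    - [[0,-20,30],0]
    - [[0,-19,30],0]
    - [[0,0,35],0]
    - [[0,0,35],0]
    - [[0,0,25],0]
    - [[0,0,0],0]
    - [[0,0,0],0]

```text
time: 7.75
tool_pos: [0.5259, 0.2835, 0.0638]
tcp_rot: [-1.768, -2.592, 0.011]
wrist_force: [-0.8, -0.4, 0.9]
width: 0.399
```

Request:
drive_tool:
  steps:
    - [[0,0,0],0]
    - [[0,0,0],0]
    - [[0,0,0],0]
    - [[0,0,0],0]
    - [[0.9,0,0],0.9]
    - [[1.0,0,0],1]
    - [[0,0,0],0]
    - [[0,0,0],0]
  jaw: 0

```text
time: 8.42
tool_pos: [0.5289, 0.2874, 0.0691]
tcp_rot: [1.813, 2.565, 0.002]
wrist_force: [-4.8, -1.6, 6.1]
width: 0.121
```

Request:
drive_tool:
  steps:
    - [[0,0,0],0]
    - [[0,0,0],0]
    - [[0,0,0],0]
    - [[0,0,-25],0]
    - [[0,0,-40],0]
    - [[0,20,-35],0]
    - [[0,20,-35],0]
    - [[0,20,-35],0]
  jaw: 0.4

```text
time: 9.08
tool_pos: [0.586, 0.3072, 0.2394]
tcp_rot: [1.813, 2.565, 0.002]
wrist_force: [0.5, 0.2, -0.8]
width: 0.4
```

Request:
drive_tool:
  steps:
    - [[0,0,-20],0]
    - [[0,0,0],0]
    - [[0,0,0],0]
  jaw: 1

```text
time: 9.33
tool_pos: [0.5868, 0.3076, 0.2596]
tcp_rot: [1.812, 2.563, 0.006]
wrist_force: [0.0, -0.9, -0.7]
width: 0.808
```

```bash
python3 - <<'E'
from h import *
import pickle
ci,im=grab('wrist','w6');pickle.dump(ci,open('w6.pkl','wb'))
cv2.imwrite('pics/w6z.png',cv2.resize(im[165:255,225:315],None,fx=6,fy=6,interpolation=cv2.INTER_CUBIC))
g=cv2.cvtColor(im,cv2.COLOR_BGR2GRAY); A=np.array([.585,.3068])
for v in range(193,210,3):
    us=np.where(g[v,245:290]>110)[0]+245
    if len(us) and len(us)<6:
        w=g[v,us].astype(float); p=onz(ci,(us*w).sum()/w.sum(),v,.05); d=p[:2]-A; print(v,np.hypot(*d).round(4),np.degrees(np.arctan2(d[1],d[0])).round(1))
go([.53,-.275,.25],None)
E
```

```text
193 0.0316 -58.8
196 0.0353 -59.6
199 0.0392 -59.1
202 0.043 -59.3
205 0.0469 -59.3
208 0.0509 -58.9
t9.4 tcp [0.5854 0.307  0.2572] yaw 19.5 q [ 0.45  0.22  1.61 -0.    1.31  0.11] tilt [ 5.e-04  2.e-04 -1.e+00] w 0.891 F [ 0.4 -1.2 -0.8]
delta tool mm [-530.1 -246.4    7. ] twist None norm/40 14.6
```

View pics/w6z.png

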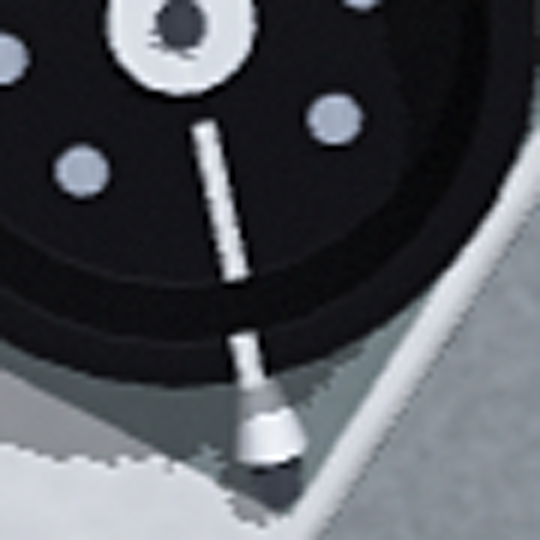

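The mark now reads -59.1°, in line with the pointer at -58.8°. I'll look at the plate on the way to the discs.

Request:
drive_tool:
  steps:
    - [[-32.4,-18.5,0],0]
    - [[-32.4,-18.5,0],0]
    - [[-32.4,-18.5,0],0]
    - [[-32.4,-18.5,0],0]
    - [[-32.4,-18.5,0],0]
    - [[-32.4,-18.5,0],0]
    - [[0,0,0],0]
    - [[0,0,0],0]

```text
time: 10.05
tool_pos: [0.5438, 0.0848, 0.255]
tcp_rot: [-1.816, -2.56, 0.004]
wrist_force: [0.2, -0.2, -0.0]
width: 1.0
```

```bash
python3 - <<'E'
from h import *
import pickle
ci,im=grab('wrist','w7');pickle.dump(ci,open('w7.pkl','wb')); ct,it=grab('top','t7'); cs,iss=grab('side','s7')
go([.529,-.275,.12],None)
for z in (.060,.0665): print(z); circ(im,ci,z,215,(150,80,350,300),mn=800)
E
```

```text
t10.2 tcp [0.545  0.0874 0.2561] yaw 19.5 q [ 0.11  0.02  1.84  0.    1.29 -0.23] tilt [-1.9e-03  3.0e-04 -1.0e+00] w 1.000 F [0.2 0.2 1.1]
delta tool mm [-336.3 -136.   136. ] twist None norm/40 9.7
0.06
0.0665
```

View pics/w7.png

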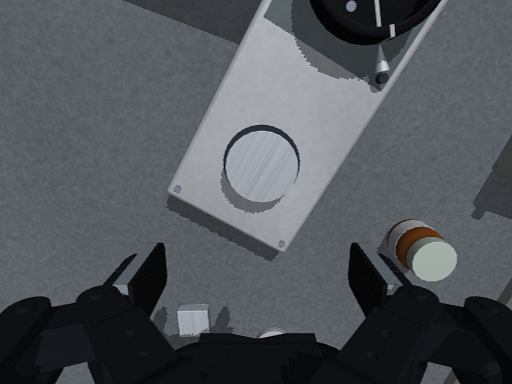

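View pics/s7.png

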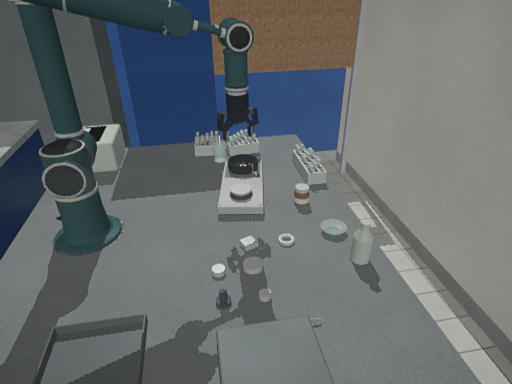

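```bash
cat >> h.py <<'E'
def hough(im,ci,box,z,dmm,tol=.08,k=4,n=3,p2=30):
    x0,y0,x1,y1=box; g=cv2.cvtColor(im,cv2.COLOR_BGR2GRAY)[y0:y1,x0:x1]; g=cv2.resize(g,None,fx=k,fy=k,interpolation=cv2.INTER_CUBIC)
    dist=ci['position'][2]-z; rp=dmm/2000*ci['fx']/dist*k
    c=cv2.HoughCircles(g,cv2.HOUGH_GRADIENT,1,8,param1=80,param2=p2,minRadius=int(rp*(1-tol)),maxRadius=int(rp*(1+tol)))
    if c is None: print('none'); return None
    for u,v,r in c[0][:n]:
        U=(u+.5)/k-.5+x0;V=(v+.5)/k-.5+y0
        print('px',U.round(1),V.round(1),'d mm %.1f'%(dmm*r/rp),'->',(onz(ci,U,V,z)*1000).round(1))
    u,v,r=c[0][0]; return onz(ci,(u+.5)/k-.5+x0,(v+.5)/k-.5+y0,z)
E
python3 - <<'E'
from h import *
import pickle
ci=pickle.load(open('w7.pkl','rb')); im=cv2.imread('pics/w7.png')
hough(im,ci,(200,110,320,230),.0665,80)
ct=bot.camera_info('top'); hough(cv2.imread('pics/top0.png'),ct,(190,180,245,225),.071,80,k=6,p2=20)
h1=[onz(ci,u,v,.04) for u,v in ((178,189),(282,244))]; print('screws',h1)
E
cat > z.py <<'E'
E
python3 -c "
import cv2;im=cv2.imread('pics/w7.png');cv2.imwrite('pics/w7z.png',cv2.resize(im[110:230,200:320],None,fx=4.5,fy=4.5,interpolation=cv2.INTER_CUBIC))"
```

```text
px 261.2 162.8 d mm 83.3 -> [543.9  94.8  66.5]
px 261.0 166.0 d mm 77.3 -> [544.9  91.3  66.5]
px 261.2 160.8 d mm 79.2 -> [543.2  96.8  66.5]
px 215.8 201.3 d mm 78.7 -> [545.5  89.8  71. ]
screws [array([0.4612921 , 0.02680497, 0.04      ]), array([6.05525783e-01, 5.42763788e-04, 4.00000000e-02])]
```

View pics/w7z.png

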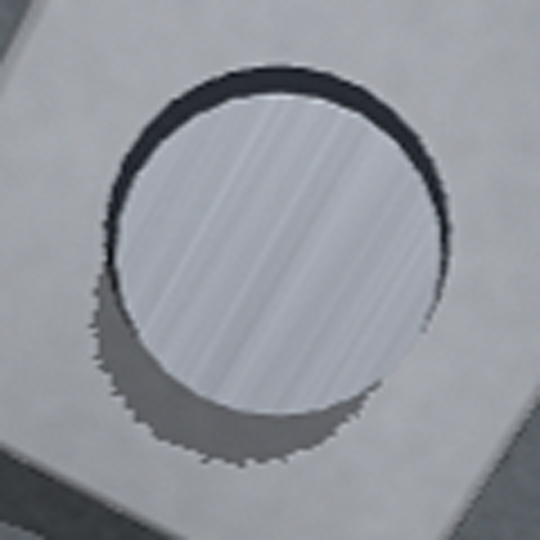

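The side view is clear of the arm and confirms three round discs. The plate centre is about (0.5455, 0.0905), and three estimates agree within 1.5 mm. I'll hover over the 62 disc at the same yaw and measure it again.

Request:
drive_tool:
  steps:
    - [[-33.6,-13.6,0],0]
    - [[-33.6,-13.6,0],0]
    - [[-33.6,-13.6,0],0]
    - [[-33.6,-13.6,0],0]
    - [[-33.6,-13.6,0],0]
    - [[-33.6,-13.6,0],0]
    - [[-33.6,-13.6,0],0]
    - [[-33.6,-13.6,0],0]

```text
time: 10.87
tool_pos: [0.5333, -0.2032, 0.2568]
tcp_rot: [-1.809, -2.567, -0.001]
wrist_force: [0.4, -0.5, 0.4]
width: 0.998
```

Request:
drive_tool:
  steps:
    - [[-33.6,-13.6,0],0]
    - [[-33.6,-13.6,15],0]
    - [[0,0,20],0]
    - [[0,0,0],0]
    - [[0,0,0],0]
    - [[0,0,0],0]

```text
time: 11.37
tool_pos: [0.5303, -0.2739, 0.2224]
tcp_rot: [-1.81, -2.567, -0.001]
wrist_force: [0.8, -0.3, 1.0]
width: 1.001
```

```bash
python3 - <<'E'
from h import *
import pickle
ci,im=grab('wrist','w8');pickle.dump(ci,open('w8.pkl','wb'))
circ(im,ci,.018,160,(100,50,420,300),mn=200)
hough(im,ci,(160,80,360,280),.018,62,n=1)
go([.529,-.2755,-.003],19.5)
E
```

```text
px [231.8 263.2] ell c [ 540.6 -399.2] axes [30.7 31.5] mec [ 540.6 -399.4   32.8] eqd 31.1
px [255.9 168.7] ell c [ 529.  -275.7] axes [59.  59.7] mec [ 528.9 -275.8   61.2] eqd 59.3
px [167.2 141.3] ell c [ 424.2 -279.3] axes [38.3 38.7] mec [ 424.5 -279.3   40. ] eqd 38.5
px [395.7 120.8] ell c [ 656.4 -173.1] axes [50.1 50.3] mec [ 656.4 -173.1   51.5] eqd 50.2
px [292.2  77.5] ell c [ 532.3 -169.4] axes [49.5 49.8] mec [ 532.5 -169.4   59.2] eqd 47.6
px 255.5 169.5 d mm 58.3 -> [ 528.6 -276.    18. ]
t11.4 tcp [ 0.5306 -0.2741  0.2232] yaw 19.6 q [-0.52  0.12  1.79  0.    1.23 -0.86] tilt [ 1.e-03 -1.e-04 -1.e+00] w 0.996 F [ 0.3  0.2 -0.2]
delta tool mm [ -0.7  -2.2 226.2] twist 0.14292315715337622 norm/40 5.7
```

View pics/w8.png

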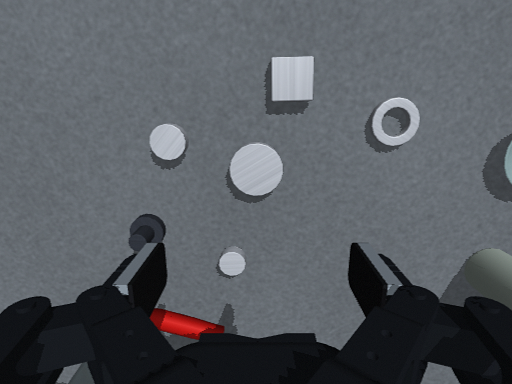

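Here the 62 disc is at (256,169), the 41 disc at (167,142), the 34 disc at (232,263) and the weight at (146,232). All are consistent with the earlier measurements, so I'll descend on the 62 disc.

Request:
drive_tool:
  steps:
    - [[-1,-2,40],0]
    - [[0,0,40],0]
    - [[0,0,40],0]
    - [[0,0,40],0]
    - [[0,0,20],0]
    - [[0,0,0],0]
    - [[0,0,0],0]

```text
time: 12.0
tool_pos: [0.5283, -0.2758, 0.0424]
tcp_rot: [-1.81, -2.566, 0.0]
wrist_force: [1.6, 0.5, -0.0]
width: 0.996
```

```bash
python3 - <<'E'
from h import *
go([.529,-.2757,-.003],19.5); ci,im=grab('wrist','w9')
E
```

```text
t12.0 tcp [ 0.5283 -0.2758  0.0424] yaw 19.6 q [-0.52  0.3   1.94  0.    0.91 -0.87] tilt [-1.e-03  7.e-04 -1.e+00] w 0.996 F [ 1.6  0.5 -0. ]
delta tool mm [-0.1  0.7 45.4] twist 0.11468156652348682 norm/40 1.1
```

View pics/w9.png

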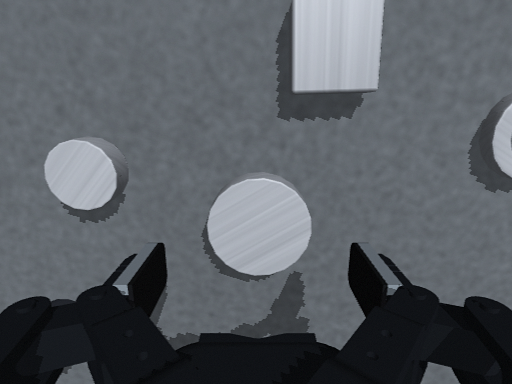

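Request:
drive_tool:
  steps:
    - [[0,0,20],0]
    - [[0,0,15],0]
    - [[0,0,8],0]
    - [[0,0,0],0]
    - [[0,0,0],0]
  force: 60

```text
time: 12.47
tool_pos: [0.5293, -0.2776, 0.0011]
tcp_rot: [1.811, 2.564, 0.0]
wrist_force: [0.8, -0.5, -0.2]
width: 1.003
```

Request:
drive_tool:
  steps:
    - [[0,0,0],0]
    - [[0,0,0],0]
    - [[0,0,0],0]
    - [[0,0,0],0]
    - [[0,0,0],0]
    - [[0,0,0],0]
  jaw: 0

```text
time: 12.97
tool_pos: [0.5297, -0.2779, 0.0018]
tcp_rot: [1.811, 2.563, 0.001]
wrist_force: [-0.6, 0.6, 6.1]
width: 0.697
```

```bash
python3 - <<'E'
from h import *
go([.529,-.2757,.15],19.5); ci,im=grab('wrist','w10')
E
```

```text
t13.0 tcp [ 0.5297 -0.2779  0.0018] yaw 19.5 q [-0.52  0.36  1.95  0.    0.83 -0.87] tilt [ 0.0031 -0.0016 -1.    ] w 0.697 F [-0.6  0.6  6.1]
delta tool mm [   1.9    0.5 -148.2] twist 0.006320699969151633 norm/40 3.7
```

View pics/w10.png

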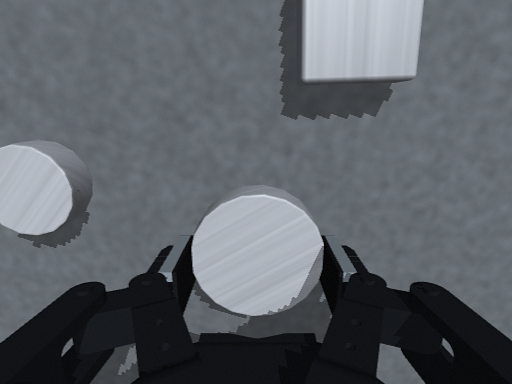

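Request:
drive_tool:
  steps:
    - [[0,0,-10],0]
    - [[0,0,-30],0]
    - [[0,0,-40],0]
    - [[0,0,-40],0]
    - [[0,0,-40],0]
    - [[0,0,-20],0]
    - [[0,0,0],0]
    - [[0,0,0],0]

```text
time: 13.68
tool_pos: [0.5287, -0.2775, 0.1814]
tcp_rot: [1.811, 2.563, 0.001]
wrist_force: [0.0, 0.5, -3.3]
width: 0.697
```

```bash
python3 - <<'E'
from h import *
s,r=pose(); ci,im=grab('wrist','w11')
zt=s['tool_pos'][2]+.0165
print('z top',zt)
circ(im,ci,zt,140,(150,150,360,335),mn=2000)
go([.5455,.0905,.15],19.5); print(r.apply([0,0,0.0]))
E
```

```text
z top 0.19787792954162836
px [256.6 254.5] ell c [ 526.4 -275.7] axes [56.2 61.9] mec [ 527.8 -276.1   61.8] eqd 58.8
t13.7 tcp [ 0.5273 -0.2767  0.1788] yaw 19.5 q [-0.53  0.15  1.84 -0.    1.15 -0.87] tilt [-8.e-04  4.e-04 -1.e+00] w 0.694 F [-0.1  0.8 -3.3]
delta tool mm [340.  139.8  29. ] twist 0.008149683355227921 norm/40 9.2
[0. 0. 0.]
```

View pics/w11.png

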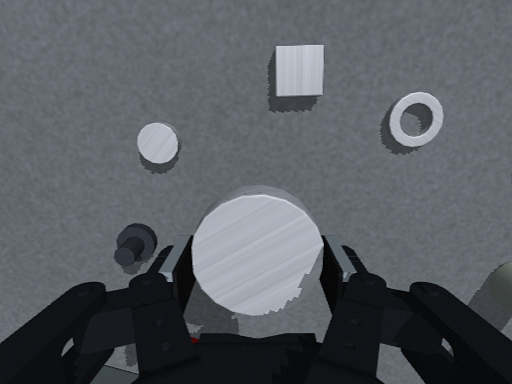

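Request:
drive_tool:
  steps:
    - [[34,14,0],0]
    - [[34,14,0],0]
    - [[34,14,0],0]
    - [[34,14,0],0]
    - [[34,14,0],0]
    - [[34,14,0],0]
    - [[34,14,0],0]
    - [[34,14,0],0]

```text
time: 14.4
tool_pos: [0.5399, 0.0184, 0.1757]
tcp_rot: [-1.81, -2.561, 0.006]
wrist_force: [0.9, -0.2, -3.4]
width: 0.696
```

Request:
drive_tool:
  steps:
    - [[34,14,0],0]
    - [[33,14,0],0]
    - [[0,0,20],0]
    - [[0,0,20],0]
    - [[0,0,0],0]
    - [[0,0,0],0]
    - [[0,0,0],0]

```text
time: 14.98
tool_pos: [0.5457, 0.0888, 0.1381]
tcp_rot: [-1.812, -2.564, 0.003]
wrist_force: [0.3, -0.1, -1.6]
width: 0.695
```

```bash
python3 - <<'E'
from h import *
import pickle
s,r=pose(); ci,im=grab('wrist','w12');pickle.dump(ci,open('w12.pkl','wb'))
zt=s['tool_pos'][2]+.0162
circ(im,ci,zt,140,(150,150,360,335),mn=2000)
go([.5457,.0898,.075],19.5)
E
```

```text
px [242.8 252.9] ell c [541.2  95.6] axes [44.9 59.3] mec [545.   90.1  61.2] eqd 50.3
px [299.  183.5] ell c [547.2 124.3] axes [40.5 63.7] mec [544.5 124.3  68.2] eqd 40.2
px [182.8 184.7] ell c [502.9 112.8] axes [23.7 36.2] mec [506.7 113.5  38.4] eqd 27.3
t15.0 tcp [0.5467 0.0888 0.1392] yaw 19.5 q [ 0.12  0.11  1.96 -0.    1.07 -0.22] tilt [-6.e-04 -1.e-04 -1.e+00] w 0.697 F [-0.1  0.4 -1.2]
delta tool mm [ 1.3 -0.6 64.2] twist -0.03265436392769061 norm/40 1.6
```

View pics/w12.png

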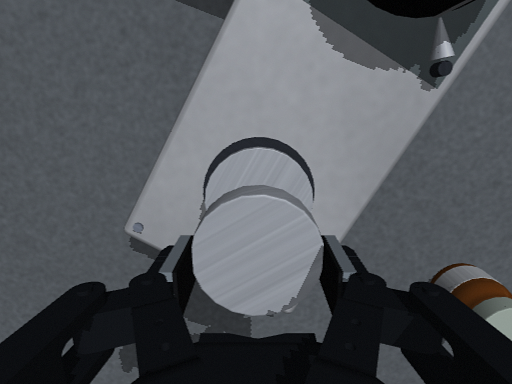

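Request:
drive_tool:
  steps:
    - [[1,0,30],0]
    - [[0,0,25],0]
    - [[0,0,7],0]
    - [[0,0,0],0]
    - [[0,0,0],0]

```text
time: 15.45
tool_pos: [0.5469, 0.0898, 0.0782]
tcp_rot: [1.814, 2.565, 0.001]
wrist_force: [-0.3, 0.1, -2.6]
width: 0.699
```

Request:
drive_tool:
  steps:
    - [[0,0,2],0]
    - [[0,0,1],0]
    - [[0,0,0],0]
    - [[0,0,0],0]

```text
time: 15.78
tool_pos: [0.5471, 0.0903, 0.0753]
tcp_rot: [1.812, 2.565, 0.002]
wrist_force: [-0.5, 0.5, -2.3]
width: 0.696
```

Request:
drive_tool:
  steps:
    - [[0,0,2],0]
    - [[0,0,0],0]
    - [[0,0,0],0]
    - [[0,0,0],0]

```text
time: 16.12
tool_pos: [0.5463, 0.0902, 0.0723]
tcp_rot: [-1.813, -2.566, 0.0]
wrist_force: [-0.2, 0.0, -3.3]
width: 0.695
```

```bash
python3 - <<'E'
from h import *
go([.5457,.0898,.068],19.5)
E
```

```text
t16.1 tcp [0.5463 0.0902 0.0723] yaw 19.5 q [ 0.12  0.19  2.01  0.    0.94 -0.22] tilt [-1.e-04 -0.e+00 -1.e+00] w 0.695 F [-0.2  0.  -3.3]
delta tool mm [-0.2 -0.7  4.3] twist 0.018194363351781817 norm/40 0.1
```

Request:
drive_tool:
  steps:
    - [[0,-0.7,2],0]
    - [[0,0,0],0]
    - [[0,0,0],0]

```text
time: 16.37
tool_pos: [0.5455, 0.0899, 0.07]
tcp_rot: [-1.813, -2.565, 0.001]
wrist_force: [0.2, -0.2, -2.2]
width: 0.7
```

Request:
drive_tool:
  steps:
    - [[0,0,1.5],0]
    - [[0,0,0],0]
    - [[0,0,0],0]

```text
time: 16.62
tool_pos: [0.5456, 0.09, 0.0687]
tcp_rot: [-1.813, -2.566, 0.0]
wrist_force: [0.3, -0.9, -2.7]
width: 0.693
```

Request:
drive_tool:
  steps:
    - [[0,0,1.5],0]
    - [[0,0,0],0]
    - [[0,0,0],0]

```text
time: 16.87
tool_pos: [0.546, 0.09, 0.0677]
tcp_rot: [1.813, 2.565, 0.001]
wrist_force: [-0.7, -0.3, 1.2]
width: 0.7
```

Contact is made, so I'll release gently and retreat to look.

Request:
drive_tool:
  steps:
    - [[0,0,0],0]
    - [[0,0,0],0]
    - [[0,0,0],0]
    - [[0,0,-10],0]
    - [[0,0,-40],0]
    - [[0,0,-40],0]
    - [[0,0,-40],0]
    - [[0,0,-40],0]
  jaw: 0.9

```text
time: 17.53
tool_pos: [0.5454, 0.09, 0.2399]
tcp_rot: [1.813, 2.566, 0.001]
wrist_force: [1.8, -0.5, -0.1]
width: 0.902
```

Request:
drive_tool:
  steps:
    - [[0,0,-20],0]
    - [[0,0,0],0]
    - [[0,0,0],0]

```text
time: 17.78
tool_pos: [0.547, 0.0901, 0.2604]
tcp_rot: [1.811, 2.563, 0.006]
wrist_force: [-0.6, -0.5, -0.4]
width: 0.9
```

```bash
python3 - <<'E'
from h import *
import pickle
ci,im=grab('wrist','w13');pickle.dump(ci,open('w13.pkl','wb'))
cv2.imwrite('pics/w13z.png',cv2.resize(im[100:240,180:340],None,fx=4,fy=4,interpolation=cv2.INTER_CUBIC))
ct,it=grab('top','t13'); cs,iss=grab('side','s13')
go([.424,-.279,.25],19.5)
hough(im,ci,(190,100,330,240),.0845,62)
hough(im,ci,(190,100,330,240),.0665,80)
circ(it,ct,.018,175,(315,190,400,255),mn=30)
E
```

```text
t17.9 tcp [0.5445 0.0898 0.2555] yaw 19.5 q [ 0.12  0.02  1.84 -0.    1.29 -0.22] tilt [-3.2e-03 -4.0e-04 -1.0e+00] w 0.903 F [-0.4  0.2  0.2]
delta tool mm [-307.4 -236.8    6.1] twist 0.009628132627113928 norm/40 9.7
px 256.8 170.2 d mm 60.5 -> [546.1  93.1  84.5]
px 255.0 165.2 d mm 83.5 -> [543.7  94.4  66.5]
px 254.0 167.5 d mm 75.1 -> [543.4  91.6  66.5]
px [330.2 241.9] ell c [ 425. -277.] axes [39.8 40.1] mec [ 425.  -277.1   42.5] eqd 39.7
```

View pics/w13z.png

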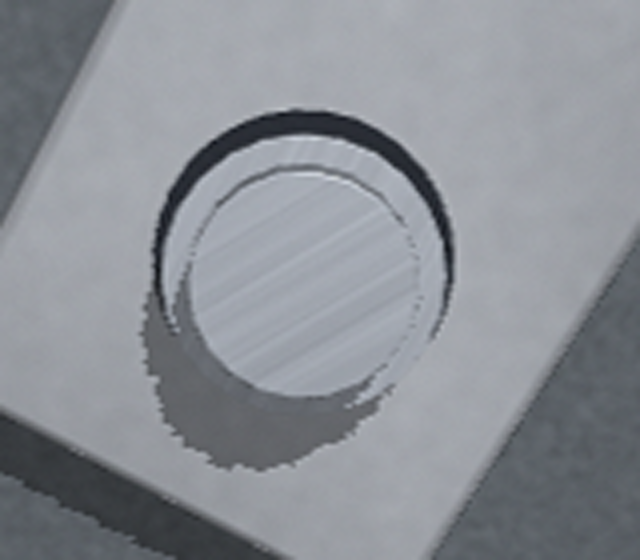

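View pics/s13.png

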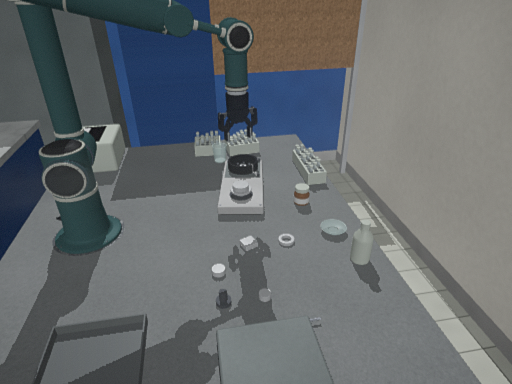

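```bash
python3 - <<'E'
from h import *
import pickle
ci=pickle.load(open('w13.pkl','rb')); im=cv2.imread('pics/w13.png')
q=lambda u,v,z:(onz(ci,180+u/4-.4,100+v/4-.4,z)*1000).round(1)
print('disc',q(305,283.5,.0845),'edges',q(191,283,.0845),q(419,283,.0845),q(305,170,.0845),q(305,397,.0845))
# plate edge points by gradient: sample dark gap boundary along rays
c=np.array([545.5,91.0])/1000
g=cv2.cvtColor(im,cv2.COLOR_BGR2GRAY); g4=cv2.resize(g,None,fx=4,fy=4,interpolation=cv2.INTER_CUBIC).astype(float)
pts=[]
for a in np.arange(0,360,6):
    prof=[]
    rs=np.arange(.036,.045,.0002)
    for r in rs:
        u,v=proj(ci,[c[0]+r*np.cos(np.radians(a)),c[1]+r*np.sin(np.radians(a)),.0665]); U=(u+.5)*4-.5;V=(v+.5)*4-.5
        prof.append(g4[int(round(V)),int(round(U))])
    d=np.diff(prof); i=d.argmin()
    if d[i]<-8: pts.append((c[0]+rs[i]*np.cos(np.radians(a)),c[1]+rs[i]*np.sin(np.radians(a)),a))
P=np.array(pts); A=np.c_[2*P[:,:2],np.ones(len(P))]; b=(P[:,:2]**2).sum(1); x=np.linalg.lstsq(A,b,rcond=None)[0]
print('plate',x[:2],'d',2*np.sqrt(x[2]+x[0]**2+x[1]**2),len(P))
E
```

```text
disc [545.3  92.6  84.5] edges [516.8  82.7  84.5] [573.7 102.8  84.5] [535.3 120.8  84.5] [555.7  63.   84.5]
plate [0.54569063 0.09032792] d 0.07907176583795085 42
```

```bash
cat >> h.py <<'E'
def edgefit(im,ci,c,r0,z,span=.004,sign=-1,mind=6):
    g=cv2.cvtColor(im,cv2.COLOR_BGR2GRAY); g4=cv2.resize(g,None,fx=4,fy=4,interpolation=cv2.INTER_CUBIC).astype(float)
    c=np.array(c[:2],float)
    for it in range(3):
        pts=[]
        for a in np.radians(np.arange(0,360,5)):
            rs=np.arange(r0-span,r0+span,.0002); e=np.array([np.cos(a),np.sin(a)])
            prof=[]
            for r in rs:
                u,v=proj(ci,[*(c+r*e),z]); prof.append(g4[int(np.clip(round((v+.5)*4-.5),0,g4.shape[0]-1)),int(np.clip(round((u+.5)*4-.5),0,g4.shape[1]-1))])
            d=np.diff(cv2.GaussianBlur(np.array(prof)[None],(5,1),0)[0])*sign; i=d.argmax()
            if d[i]>mind: pts.append(c+rs[i]*e)
        P=np.array(pts)
        for k in range(3):
            x=np.linalg.lstsq(np.c_[2*P,np.ones(len(P))],(P**2).sum(1),rcond=None)[0]
            R0=np.sqrt(x[2]+x[0]**2+x[1]**2); res=abs(np.hypot(*(P-x[:2]).T)-R0); P=P[res<max(2*np.median(res),.0004)]
        c=x[:2]
    print('edgefit c',(c*1000).round(1),'d %.1f'%(2000*R0),'n',len(P),'res %.2f mm'%(1000*np.median(res))); return c
E
python3 - <<'E'
from h import *
import pickle
ci=pickle.load(open('w13.pkl','rb')); im=cv2.imread('pics/w13.png')
edgefit(im,ci,(.5457,.0903),.040,.0665)
edgefit(im,ci,(.5455,.092),.031,.0845)
edgefit(im,ci,(.5455,.092),.031,.0845,mind=2)
ci=pickle.load(open('w7.pkl','rb')); im=cv2.imread('pics/w7.png'); edgefit(im,ci,(.5457,.0903),.040,.0665)
ci=pickle.load(open('w8.pkl','rb')); im=cv2.imread('pics/w8.png'); edgefit(im,ci,(.529,-.2757),.031,.018); edgefit(im,ci,(.424,-.279),.0205,.018); edgefit(im,ci,(.5405,-.399),.017,.018)
E
```

```text
edgefit c [545.6  90.4] d 79.0 n 41 res 0.12 mm
edgefit c [545.1  91.7] d 60.5 n 45 res 0.13 mm
edgefit c [545.1  91.6] d 60.4 n 49 res 0.14 mm
edgefit c [545.7  90.2] d 79.2 n 59 res 0.12 mm
edgefit c [ 529.1 -276. ] d 60.8 n 59 res 0.15 mm
edgefit c [ 424.3 -279.5] d 39.9 n 65 res 0.14 mm
edgefit c [ 540.6 -399.5] d 32.9 n 50 res 0.16 mm
```

The 62 disc sits 1.4 mm from the plate centre, which is fine. Next is the 41 disc.

Request:
drive_tool:
  steps:
    - [[-30.7,-23.7,0],0]
    - [[-30.7,-23.7,0],0]
    - [[-30.7,-23.7,0],0]
    - [[-30.7,-23.7,0],0]
    - [[-30.7,-23.7,0],0]
    - [[-30.7,-23.7,0],0]
    - [[-30.7,-23.7,0],0]
    - [[-30.7,-23.7,0],0]
  jaw: 0.8

```text
time: 18.6
tool_pos: [0.447, -0.2058, 0.2551]
tcp_rot: [-1.81, -2.563, 0.001]
wrist_force: [0.4, -0.3, -0.3]
width: 0.796
```

Request:
drive_tool:
  steps:
    - [[-30.7,-23.7,0],0]
    - [[-30.7,-23.7,20],0]
    - [[0,0,20],0]
    - [[0,0,20],0]
    - [[0,0,0],0]
    - [[0,0,0],0]
    - [[0,0,0],0]

```text
time: 19.18
tool_pos: [0.4254, -0.2765, 0.198]
tcp_rot: [-1.811, -2.565, -0.0]
wrist_force: [1.4, 1.5, -0.1]
width: 0.8
```

```bash
python3 - <<'E'
from h import *
import pickle
ci,im=grab('wrist','w14');pickle.dump(ci,open('w14.pkl','wb'))
c=edgefit(im,ci,(.4243,-.2795),.0205,.018)
circ(im,ci,.018,150,(100,50,420,300),mn=200)
go([*c,0],19.5)
E
```

```text
edgefit c [ 424.5 -279.6] d 39.8 n 61 res 0.14 mm
px [313.7 294. ] ell c [ 539.  -393.8] axes [19.1 33.4] mec [ 540.3 -397.4   31.6] eqd 24.0
px [256.  174.6] ell c [ 424.6 -279.3] axes [38.8 39.1] mec [ 424.7 -279.4   40.4] eqd 39.0
px [392.  109.7] ell c [ 532.6 -169.7] axes [49.9 50.5] mec [ 532.6 -169.8   61. ] eqd 47.9
t19.2 tcp [ 0.426  -0.2768  0.1989] yaw 19.6 q [-0.63 -0.03  1.99  0.    1.18 -0.97] tilt [ 6.e-04 -4.e-04 -1.e+00] w 0.800 F [-1.   0.4 -0. ]
delta tool mm [ -2.   -2.5 198.9] twist 0.06325431375296375 norm/40 5.0
```

View pics/w14.png

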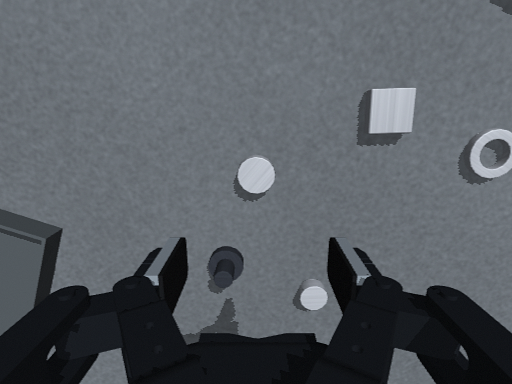

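Request:
drive_tool:
  steps:
    - [[-2,-2.5,38],0]
    - [[0,0,38],0]
    - [[0,0,38],0]
    - [[0,0,38],0]
    - [[0,0,20],0]
    - [[0,0,0],0]
    - [[0,0,0],0]

```text
time: 19.82
tool_pos: [0.4241, -0.2792, 0.0264]
tcp_rot: [-1.811, -2.566, -0.0]
wrist_force: [1.3, -0.7, 0.6]
width: 0.802
```

```bash
python3 - <<'E'
from h import *
go([.4245,-.2796,.004],19.5)
ci,im=grab('wrist','w15'); edgefit(im,ci,(.4243,-.2795),.0205,.018)
E
```

```text
t19.8 tcp [ 0.4241 -0.2792  0.0264] yaw 19.6 q [-0.63  0.18  2.13  0.    0.83 -0.97] tilt [-8.e-04  6.e-04 -1.e+00] w 0.802 F [ 1.3 -0.7  0.6]
delta tool mm [-0.5  0.3 22.4] twist 0.07240747708380013 norm/40 0.6
edgefit c [ 424.5 -279.9] d 39.9 n 72 res 0.08 mm
```

Request:
drive_tool:
  steps:
    - [[-0.6,0,14],0]
    - [[0,0,8],0]
    - [[0,0,0],0]
    - [[0,0,0],0]

```text
time: 20.2
tool_pos: [0.4247, -0.2806, 0.0054]
tcp_rot: [1.812, 2.565, -0.0]
wrist_force: [0.4, -0.1, -0.1]
width: 0.802
```

Request:
drive_tool:
  steps:
    - [[0,0,0],0]
    - [[0,0,0],0]
    - [[0,0,0],0]
    - [[0,0,0],0]
    - [[0,0,0],0]
    - [[0,0,0],0]
    - [[0,0,0],0]
    - [[0,0,0],0]
  jaw: 0

```text
time: 20.87
tool_pos: [0.4248, -0.2808, 0.0057]
tcp_rot: [1.812, 2.564, 0.0]
wrist_force: [-0.9, 2.1, 5.2]
width: 0.448
```

```bash
python3 - <<'E'
from h import *
go([.4245,-.2797,.18],19.5)
ci,im=grab('wrist','w16'); edgefit(im,ci,(.4243,-.2795),.0205,.018)
E
```

```text
t20.9 tcp [ 0.4248 -0.2808  0.0057] yaw 19.5 q [-0.63  0.21  2.14  0.    0.79 -0.97] tilt [ 0.0015 -0.001  -1.    ] w 0.448 F [-0.9  2.1  5.2]
delta tool mm [   0.9    0.3 -174.3] twist 0.00951949785188333 norm/40 4.4
edgefit c [ 424.2 -280.2] d 40.0 n 62 res 0.11 mm
```

View pics/w16.png

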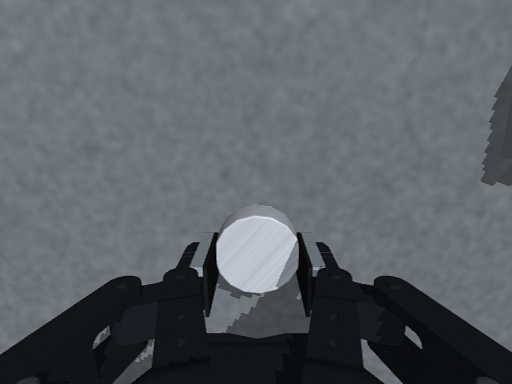

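Request:
drive_tool:
  steps:
    - [[0,0,-10],0]
    - [[0,0,-30],0]
    - [[0,0,-40],0]
    - [[0,0,-40],0]
    - [[0,0,-40],0]
    - [[0,0,-20],0]
    - [[0,0,0],0]
    - [[0,0,0],0]

```text
time: 21.58
tool_pos: [0.4248, -0.2809, 0.1866]
tcp_rot: [1.81, 2.562, -0.0]
wrist_force: [-0.0, -0.2, -2.0]
width: 0.449
```

```bash
python3 - <<'E'
from h import *
go([.5458,.0900,.18],19.5)
ci,im=grab('wrist','w17'); s,r=pose(); edgefit(im,ci,s['tool_pos']+[-.0003,.0007,0],.0205,s['tool_pos'][2]+.0123)
E
```

```text
t21.6 tcp [ 0.4248 -0.2809  0.1866] yaw 19.5 q [-0.63 -0.02  2.01 -0.    1.15 -0.97] tilt [ 0.0035 -0.0026 -1.    ] w 0.449 F [-0.  -0.2 -2. ]
delta tool mm [309.2 237.9   6. ] twist 0.0099419405641612 norm/40 9.8
edgefit c [ 424.7 -281.3] d 40.6 n 58 res 0.17 mm
```

Request:
drive_tool:
  steps:
    - [[30.9,23.8,0],0]
    - [[30.9,23.8,0],0]
    - [[30.9,23.8,0],0]
    - [[30.9,23.8,0],0]
    - [[30.9,23.8,0],0]
    - [[30.9,23.8,0],0]
    - [[30.9,23.8,0],0]
    - [[30.9,23.8,0],0]

```text
time: 22.3
tool_pos: [0.5189, 0.0183, 0.1813]
tcp_rot: [-1.81, -2.562, 0.005]
wrist_force: [0.6, 0.2, -1.5]
width: 0.448
```

Request:
drive_tool:
  steps:
    - [[30.9,23.8,0],0]
    - [[30.9,23.8,0],0]
    - [[0,0,20],0]
    - [[0,0,20],0]
    - [[0,0,0],0]
    - [[0,0,0],0]
    - [[0,0,0],0]

```text
time: 22.88
tool_pos: [0.5442, 0.0901, 0.1433]
tcp_rot: [-1.812, -2.564, 0.003]
wrist_force: [1.0, 0.4, -0.4]
width: 0.45
```

```bash
python3 - <<'E'
from h import *
go([.5458,.0900,.096],19.5)
ci,im=grab('wrist','w18'); s,r=pose(); edgefit(im,ci,s['tool_pos']+[-.0003,.0007,0],.0205,s['tool_pos'][2]+.0123)
E
```

```text
t22.9 tcp [0.5442 0.0901 0.1433] yaw 19.5 q [ 0.12  0.11  1.96 -0.    1.08 -0.22] tilt [-2.4e-03 -3.0e-04 -1.0e+00] w 0.450 F [ 1.   0.4 -0.4]
delta tool mm [-0.7  1.6 47.3] twist -0.016809318109622495 norm/40 1.2
edgefit c [543.6  91.1] d 39.7 n 49 res 0.15 mm
```

View pics/w18.png

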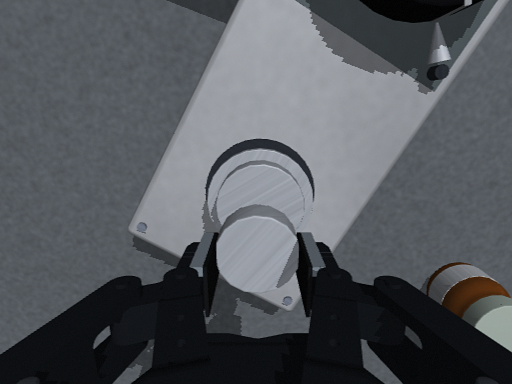

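Request:
drive_tool:
  steps:
    - [[0,0,30],0]
    - [[0,0,12],0]
    - [[0,0,4],0]
    - [[0,0,0],0]
    - [[0,0,0],0]
    - [[0,0,0],0]

```text
time: 23.43
tool_pos: [0.546, 0.0905, 0.0995]
tcp_rot: [1.812, 2.564, 0.002]
wrist_force: [0.5, -0.2, -1.5]
width: 0.445
```

```bash
python3 - <<'E'
from h import *
go([.5458,.0900,.090],19.5)
E
```

```text
t23.4 tcp [0.546  0.0905 0.0995] yaw 19.5 q [ 0.12  0.15  1.99  0.    0.99 -0.22] tilt [ 2.e-03  3.e-04 -1.e+00] w 0.445 F [ 0.5 -0.2 -1.5]
delta tool mm [-0.4 -0.4  9.5] twist -0.0047746027276076575 norm/40 0.2
```

Request:
drive_tool:
  steps:
    - [[-0.4,0,5],0]
    - [[0,0,0],0]
    - [[0,0,0],0]
    - [[0,0,0],0]

```text
time: 23.77
tool_pos: [0.5453, 0.0902, 0.0934]
tcp_rot: [1.813, 2.566, 0.0]
wrist_force: [0.6, 0.4, -1.3]
width: 0.449
```

Request:
drive_tool:
  steps:
    - [[0,0,2],0]
    - [[0,0,0],0]
    - [[0,0,0],0]

```text
time: 24.02
tool_pos: [0.5451, 0.0902, 0.0911]
tcp_rot: [-1.813, -2.566, 0.0]
wrist_force: [-0.3, 1.0, -1.2]
width: 0.448
```

Request:
drive_tool:
  steps:
    - [[0,0,1.5],0]
    - [[0,0,0],0]
    - [[0,0,0],0]

```text
time: 24.27
tool_pos: [0.5453, 0.0902, 0.0897]
tcp_rot: [1.813, 2.566, -0.0]
wrist_force: [0.6, 1.2, -2.0]
width: 0.447
```

Request:
drive_tool:
  steps:
    - [[0,0,1],0]
    - [[0,0,0],0]
    - [[0,0,0],0]

```text
time: 24.52
tool_pos: [0.5453, 0.0902, 0.0896]
tcp_rot: [1.813, 2.566, 0.0]
wrist_force: [-2.3, -0.6, 5.2]
width: 0.446
```

Request:
drive_tool:
  steps:
    - [[0,0,1],0]
    - [[0,0,0],0]
    - [[0,0,0],0]

```text
time: 24.77
tool_pos: [0.5454, 0.0902, 0.0896]
tcp_rot: [1.813, 2.566, 0.0]
wrist_force: [-6.1, 0.1, 11.2]
width: 0.451
```

Request:
drive_tool:
  steps:
    - [[0,0,-1],0]
    - [[0,0,0],0]
    - [[0,0,0],0]
    - [[0,0,-10],0]
    - [[0,0,-40],0]
    - [[0,0,-40],0]
    - [[0,0,-40],0]
    - [[0,0,-35],0]
  jaw: 0.65

```text
time: 25.43
tool_pos: [0.5454, 0.0902, 0.2569]
tcp_rot: [1.812, 2.565, 0.002]
wrist_force: [0.1, -0.3, 0.2]
width: 0.653
```

Request:
drive_tool:
  steps:
    - [[0,0,0],0]
    - [[0,0,0],0]
    - [[0,0,0],0]

```text
time: 25.68
tool_pos: [0.545, 0.0902, 0.2538]
tcp_rot: [1.813, 2.566, 0.0]
wrist_force: [-0.5, 0.7, -0.8]
width: 0.651
```

```bash
python3 - <<'E'
from h import *
import pickle
ci,im=grab('wrist','w19');pickle.dump(ci,open('w19.pkl','wb'))
cv2.imwrite('pics/w19z.png',cv2.resize(im[100:240,180:340],None,fx=4,fy=4,interpolation=cv2.INTER_CUBIC))
edgefit(im,ci,(.5457,.0903),.040,.0665)
edgefit(im,ci,(.5451,.0915),.031,.0845,mind=4)
edgefit(im,ci,(.5451,.0915),.0205,.1025,mind=4)
ct,it=grab('top','t19'); circ(it,ct,.018,150,(315,190,400,255),mn=30)
go([.5406,-.3995,.25],19.5)
E
```

```text
edgefit c [545.6  90.4] d 79.0 n 41 res 0.14 mm
edgefit c [545.   91.7] d 60.5 n 35 res 0.19 mm
edgefit c [544.7  91.3] d 39.5 n 52 res 0.11 mm
px [392.1 240.6] ell c [ 435.4 -475.7] axes [51.4 92. ] mec [ 428.4 -471.2   92.8] eqd 65.1
px [346.4 242.2] ell c [ 427.6 -320.9] axes [ 99.4 215.1] mec [ 420.9 -330.3  216.3] eqd 131.0
px [358.9 196.2] ell c [ 572.8 -375.8] axes [ 65.5 259.5] mec [ 584.9 -366.7  272.4] eqd 112.3
t25.8 tcp [0.5439 0.09   0.2517] yaw 19.5 q [ 0.12  0.02  1.84  0.    1.28 -0.22] tilt [-3.6e-03 -4.0e-04 -1.0e+00] w 0.655 F [-0.3 -0.6  0.2]
delta tool mm [-460.3 -166.6    1.9] twist 0.010881495679740283 norm/40 12.2
```

View pics/w19z.png

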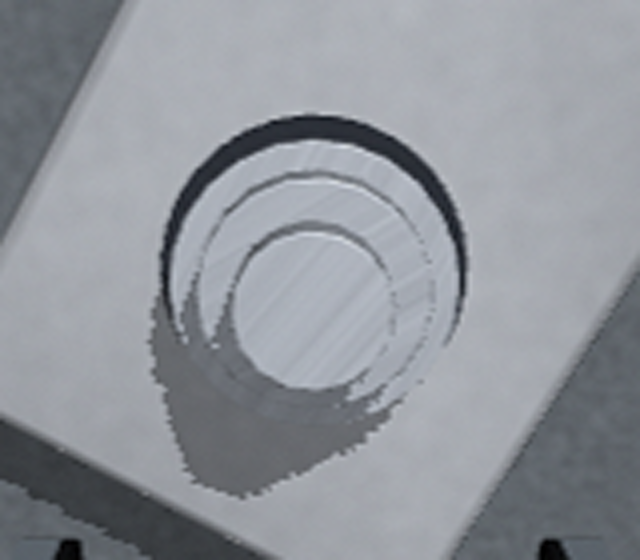

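The 41 disc is centred to within 1.3 mm. Next is the 34 disc.

Request:
drive_tool:
  steps:
    - [[-35.4,-12.8,0],0]
    - [[-35.4,-12.8,0],0]
    - [[-35.4,-12.8,0],0]
    - [[-35.4,-12.8,0],0]
    - [[-35.4,-12.8,0],0]
    - [[-35.4,-12.8,0],0]
    - [[-35.4,-12.8,0],0]
    - [[-35.4,-12.8,0],0]
  jaw: 0.75

```text
time: 26.45
tool_pos: [0.5418, -0.2123, 0.2512]
tcp_rot: [-1.811, -2.562, 0.001]
wrist_force: [0.7, 0.0, -0.3]
width: 0.75
```

Request:
drive_tool:
  steps:
    - [[-35.4,-12.8,0],0]
    - [[-35.4,-12.8,0],0]
    - [[-35.4,-12.8,0],0]
    - [[-35.4,-12.8,20],0]
    - [[-35.4,-12.8,20],0]
    - [[0,0,0],0]
    - [[0,0,0],0]
    - [[0,0,0],0]

```text
time: 27.12
tool_pos: [0.5411, -0.3966, 0.2123]
tcp_rot: [-1.811, -2.561, -0.001]
wrist_force: [-0.8, -0.2, 0.5]
width: 0.75
```

```bash
python3 - <<'E'
from h import *
import pickle
ci,im=grab('wrist','w20');pickle.dump(ci,open('w20.pkl','wb'))
circ(im,ci,.018,150,(100,50,420,300),mn=200)
c=edgefit(im,ci,(.5406,-.3995),.017,.018)
go([*c,.006],19.5)
E
```

```text
px [256.8 172.2] ell c [ 540.7 -399. ] axes [31.8 32.4] mec [ 540.4 -399.    33.5] eqd 32.1
edgefit c [ 540.7 -399.2] d 32.7 n 66 res 0.12 mm
t27.2 tcp [ 0.5418 -0.3964  0.2136] yaw 19.5 q [-0.67  0.27  1.63  0.    1.24 -1.01] tilt [-0.0014  0.0018 -1.    ] w 0.749 F [-0.1  0.9 -0.4]
delta tool mm [ -2.8  -1.9 207.6] twist 0.028673635547761478 norm/40 5.2
```

View pics/w20.png

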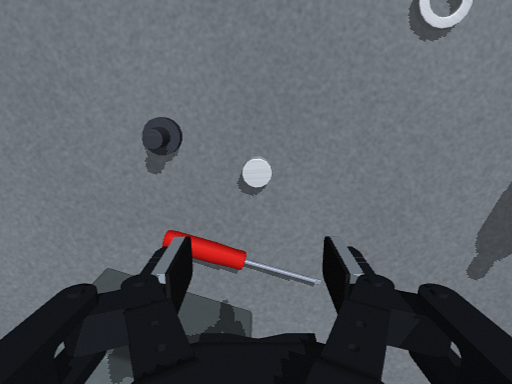

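Request:
drive_tool:
  steps:
    - [[-2.8,-1.9,38],0]
    - [[0,0,38],0]
    - [[0,0,38],0]
    - [[0,0,38],0]
    - [[0,0,33],0]
    - [[0,0,0],0]
    - [[0,0,0],0]

```text
time: 27.75
tool_pos: [0.5403, -0.3982, 0.0283]
tcp_rot: [-1.808, -2.564, -0.001]
wrist_force: [-0.1, -0.6, 0.8]
width: 0.751
```

```bash
python3 - <<'E'
from h import *
ci,im=grab('wrist','w21'); edgefit(im,ci,(.5406,-.3992),.017,.018)
go([.5407,-.3994,.006],19.5)
E
```

```text
edgefit c [ 540.7 -399.5] d 32.9 n 72 res 0.15 mm
t27.8 tcp [ 0.5423 -0.4001  0.0311] yaw 19.6 q [-0.67  0.44  1.77  0.    0.94 -1.01] tilt [ 9.e-04 -6.e-04 -1.e+00] w 0.751 F [ 0.6 -0.8  0.2]
delta tool mm [ 1.2 -1.3 25.1] twist 0.0985314812199789 norm/40 0.6
```

Request:
drive_tool:
  steps:
    - [[0.6,-1,14],0]
    - [[0,0,9],0]
    - [[0,0,0],0]
    - [[0,0,0],0]

```text
time: 28.13
tool_pos: [0.54, -0.4005, 0.0069]
tcp_rot: [-1.813, -2.566, -0.0]
wrist_force: [0.0, 0.1, 0.4]
width: 0.748
```

Request:
drive_tool:
  steps:
    - [[0,0,0],0]
    - [[0,0,0],0]
    - [[0,0,0],0]
    - [[0,0,0],0]
    - [[0,0,0],0]
    - [[0,0,0],0]
    - [[0,0,0],0]
    - [[0,0,0],0]
  jaw: 0

```text
time: 28.8
tool_pos: [0.5408, -0.4012, 0.0078]
tcp_rot: [1.812, 2.564, -0.0]
wrist_force: [-0.8, -0.2, 5.7]
width: 0.366
```

```bash
python3 - <<'E'
from h import *
ci,im=grab('wrist','w22'); c=edgefit(im,ci,(.5406,-.3992),.017,.018)
go([*c,.18],19.5)
E
```

```text
edgefit c [ 540.  -400.1] d 32.9 n 52 res 0.07 mm
t28.9 tcp [ 0.5408 -0.4012  0.0078] yaw 19.5 q [-0.68  0.47  1.78 -0.    0.9  -1.02] tilt [ 0.0014 -0.0012 -1.    ] w 0.363 F [-1.5  0.5  4.8]
delta tool mm [   0.9   -0.2 -172.2] twist 0.011306033810555505 norm/40 4.3
```

View pics/w22.png

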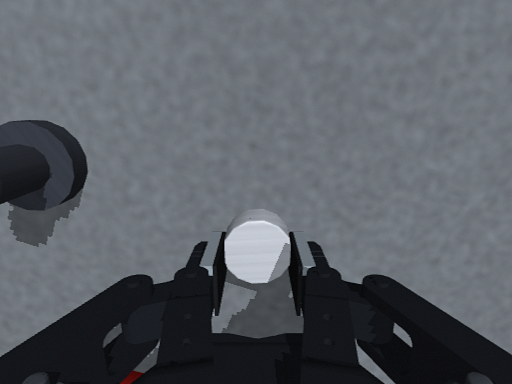

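Request:
drive_tool:
  steps:
    - [[0,0,-10],0]
    - [[0,0,-30],0]
    - [[0,0,-40],0]
    - [[0,0,-40],0]
    - [[0,0,-40],0]
    - [[0,0,-20],0]
    - [[0,0,0],0]
    - [[0,0,0],0]

```text
time: 29.52
tool_pos: [0.5409, -0.4011, 0.189]
tcp_rot: [1.811, 2.563, -0.0]
wrist_force: [-0.8, -0.3, -1.2]
width: 0.366
```

```bash
python3 - <<'E'
from h import *
go([.5461,.0900,.18],19.5)
ci,im=grab('wrist','w23'); s,r=pose(); edgefit(im,ci,s['tool_pos']+[-.0006,.0012,0],.017,s['tool_pos'][2]+.0103)
E
```

```text
t29.5 tcp [ 0.5409 -0.4011  0.189 ] yaw 19.5 q [-0.68  0.29  1.66  0.    1.2  -1.02] tilt [ 0.003  -0.0024 -1.    ] w 0.366 F [-0.8 -0.3 -1.2]
delta tool mm [461.2 168.9   7.8] twist 0.012888160270435378 norm/40 12.3
edgefit c [ 540.4 -401.2] d 33.4 n 52 res 0.12 mm
```

13 rows at [35.5, 13.0].

Request:
drive_tool:
  steps:
    - [[35.5,13,0],0]
    - [[35.5,13,0],0]
    - [[35.5,13,0],0]
    - [[35.5,13,0],0]
    - [[35.5,13,0],0]
    - [[35.5,13,0],0]
    - [[35.5,13,0],0]
    - [[35.5,13,0],0]

```text
time: 30.23
tool_pos: [0.5407, -0.0959, 0.1833]
tcp_rot: [-1.81, -2.561, 0.003]
wrist_force: [2.0, 1.5, -2.1]
width: 0.365
```

Request:
drive_tool:
  steps:
    - [[35.5,13,0],0]
    - [[35.5,13,0],0]
    - [[35.5,13,0],0]
    - [[35.5,13,0],0]
    - [[35.5,13,0],0]
    - [[0,0,20],0]
    - [[0,0,0],0]
    - [[0,0,0],0]

```text
time: 30.9
tool_pos: [0.542, 0.0908, 0.1628]
tcp_rot: [-1.808, -2.562, 0.009]
wrist_force: [0.0, -0.3, -0.8]
width: 0.366
```

Request:
drive_tool:
  steps:
    - [[0,0,30],0]
    - [[0,0,10],0]
    - [[0,0,0],0]
    - [[0,0,0],0]
    - [[0,0,0],0]

```text
time: 31.32
tool_pos: [0.5457, 0.0902, 0.1274]
tcp_rot: [1.814, 2.564, 0.0]
wrist_force: [-0.6, -0.7, -0.9]
width: 0.365
```

```bash
python3 - <<'E'
from h import *
go([.5461,.0900,.1103],19.5)
ci,im=grab('wrist','w24'); s,r=pose(); edgefit(im,ci,s['tool_pos']+[-.0006,.0012,0],.017,s['tool_pos'][2]+.0103)
go([.5461,.0900,.1103],19.5)
E
```

```text
t31.3 tcp [0.5457 0.0902 0.1274] yaw 19.4 q [ 0.12  0.12  1.97 -0.    1.05 -0.22] tilt [ 5.e-04 -0.e+00 -1.e+00] w 0.365 F [-0.6 -0.7 -0.9]
delta tool mm [-0.3  0.3 17.1] twist -0.061937304721453756 norm/40 0.4
edgefit c [544.9  91.5] d 32.7 n 40 res 0.06 mm
t31.4 tcp [0.5462 0.0904 0.1279] yaw 19.5 q [ 0.12  0.12  1.97 -0.    1.05 -0.22] tilt [ 1.7e-03  2.0e-04 -1.0e+00] w 0.361 F [ 0.5  1.2 -0.6]
delta tool mm [-0.4 -0.2 17.6] twist -0.044498107393195596 norm/40 0.4
```

View pics/w24.png

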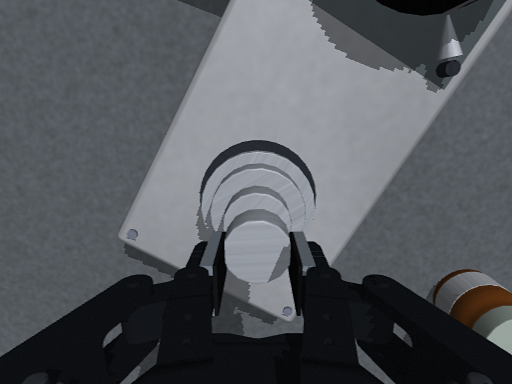

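Request:
drive_tool:
  steps:
    - [[-0.3,0.2,9],0]
    - [[0,0,4],0]
    - [[0,0,0],0]
    - [[0,0,0],0]
    - [[0,0,0],0]

```text
time: 31.78
tool_pos: [0.5455, 0.0908, 0.1137]
tcp_rot: [-1.813, -2.566, 0.0]
wrist_force: [0.2, -0.2, -0.1]
width: 0.365
```

Request:
drive_tool:
  steps:
    - [[0,0,2],0]
    - [[0,0,0],0]
    - [[0,0,0],0]

```text
time: 32.03
tool_pos: [0.5455, 0.0908, 0.1116]
tcp_rot: [-1.813, -2.566, 0.0]
wrist_force: [0.0, 0.6, -2.0]
width: 0.363
```

Request:
drive_tool:
  steps:
    - [[0,0,1.5],0]
    - [[0,0,0],0]
    - [[0,0,0],0]

```text
time: 32.28
tool_pos: [0.5454, 0.0907, 0.11]
tcp_rot: [-1.813, -2.566, 0.0]
wrist_force: [-0.2, -0.7, -1.3]
width: 0.366
```

Request:
drive_tool:
  steps:
    - [[0,0,1],0]
    - [[0,0,0],0]
    - [[0,0,0],0]

```text
time: 32.53
tool_pos: [0.5457, 0.0907, 0.1097]
tcp_rot: [1.813, 2.566, 0.0]
wrist_force: [-2.3, -0.3, 3.6]
width: 0.363
```

Request:
drive_tool:
  steps:
    - [[0,0,0],0]
    - [[0,0,0],0]
    - [[0,0,0],0]
    - [[0,0,-10],0]
    - [[0,0,-40],0]
    - [[0,0,-40],0]
    - [[0,0,-40],0]
    - [[0,0,-15],0]
  jaw: 0.55

```text
time: 33.2
tool_pos: [0.5486, 0.0911, 0.2619]
tcp_rot: [1.808, 2.56, 0.011]
wrist_force: [1.3, -0.1, 0.7]
width: 0.55
```

Request:
drive_tool:
  steps:
    - [[0,0,0],0]
    - [[0,0,0],0]
    - [[0,0,0],0]

```text
time: 33.45
tool_pos: [0.5448, 0.0906, 0.2534]
tcp_rot: [-1.812, -2.565, 0.001]
wrist_force: [0.2, -0.0, -0.7]
width: 0.546
```

```bash
python3 - <<'E'
from h import *
import pickle
ci,im=grab('wrist','w25');pickle.dump(ci,open('w25.pkl','wb'))
cv2.imwrite('pics/w25z.png',cv2.resize(im[100:240,180:340],None,fx=4,fy=4,interpolation=cv2.INTER_CUBIC))
edgefit(im,ci,(.5457,.0903),.040,.0665)
edgefit(im,ci,(.5451,.0915),.031,.0845,mind=4)
edgefit(im,ci,(.5447,.0913),.0205,.1025,mind=4,span=.003)
edgefit(im,ci,(.5447,.0913),.017,.1205,mind=4)
go([.4275,-.4,.25],19.5)
E
```

```text
edgefit c [545.5  90.6] d 78.8 n 40 res 0.12 mm
edgefit c [540.6  87.1] d 60.5 n 27 res 0.15 mm
edgefit c [540.5  86.3] d 39.7 n 37 res 0.20 mm
edgefit c [540.6  87.5] d 32.6 n 45 res 0.11 mm
t33.5 tcp [0.5444 0.0906 0.2524] yaw 19.5 q [ 0.12  0.02  1.84  0.    1.28 -0.22] tilt [-3.1e-03 -4.0e-04 -1.0e+00] w 0.551 F [ 0.5  0.3 -0.2]
delta tool mm [-423.4 -274.     2.9] twist 0.010489805489953596 norm/40 12.6
```

View pics/w25z.png

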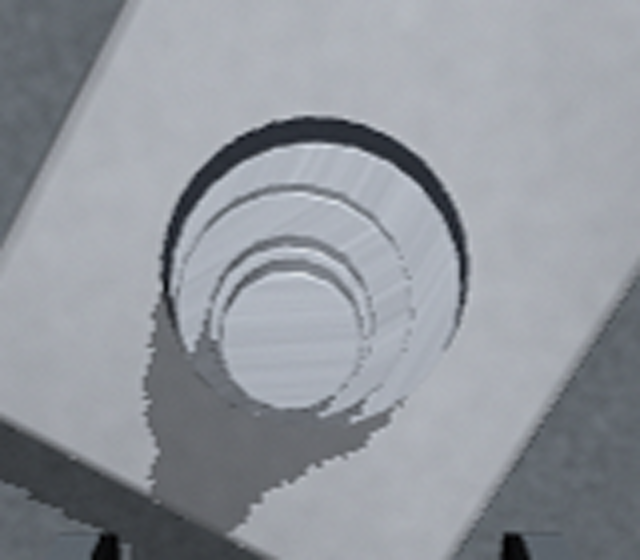

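The stack of three moved together by about (-5, -4) mm relative to the plate. They are still mutually concentric and flat, so this looks like the announced knock on a disc, this time the bottom one. I'll re-centre it by gripping the bottom disc gently and sliding slowly.

Request:
drive_tool:
  steps:
    - [[-1,-2.4,20],0]
    - [[-1,-2.4,20],0]
    - [[0,0,20],0]
    - [[0,0,20],0]
    - [[0,0,0],0]
    - [[0,0,0],0]
    - [[0,0,0],0]
  jaw: 1
  force: 20

```text
time: 34.08
tool_pos: [0.5415, 0.0872, 0.174]
tcp_rot: [-1.812, -2.565, 0.001]
wrist_force: [0.6, 0.4, 0.6]
width: 0.997
```

```bash
python3 - <<'E'
from h import *
ci,im=grab('wrist','w26')
edgefit(im,ci,(.5457,.0903),.040,.0665)
edgefit(im,ci,(.5406,.0871),.031,.0845,mind=4)
go([.5406,.0871,.069],19.5)
ci,im=grab('side','s26')
cv2.imwrite('pics/s26z.png',cv2.resize(im[130:230,190:290],None,fx=6,fy=6,interpolation=cv2.INTER_CUBIC))
E
```

```text
edgefit c [545.7  90.3] d 79.2 n 40 res 0.15 mm
edgefit c [541.1  86.8] d 61.0 n 36 res 0.15 mm
t34.1 tcp [0.5423 0.0873 0.1749] yaw 19.5 q [ 0.11  0.07  1.94  0.    1.13 -0.23] tilt [ 9.e-04  2.e-04 -1.e+00] w 0.999 F [-1.1 -0.7 -0.5]
delta tool mm [  0.4  -1.7 105.9] twist 0.014626722212781829 norm/40 2.6
```

View pics/w26.png

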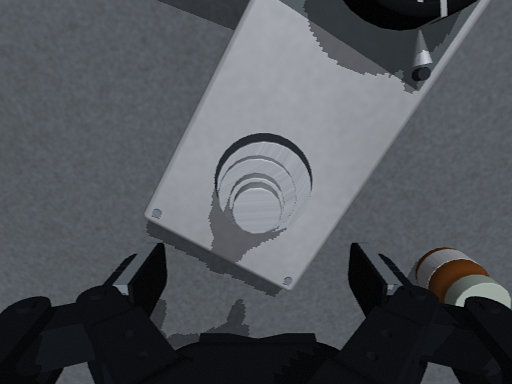

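View pics/s26z.png

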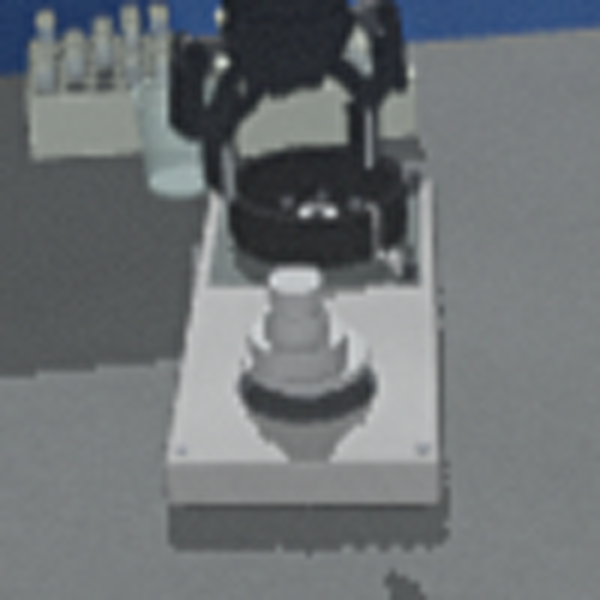

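Request:
drive_tool:
  steps:
    - [[0,-1,25],0]
    - [[0,0,25],0]
    - [[0,0,25],0]
    - [[0,0,15],0]
    - [[0,0,8],0]
    - [[0,0,3],0]
    - [[0,0,0],0]
    - [[0,0,0],0]

```text
time: 34.85
tool_pos: [0.5421, 0.0871, 0.0747]
tcp_rot: [1.812, 2.564, 0.003]
wrist_force: [-0.1, -0.6, 0.9]
width: 1.004
```

```bash
python3 - <<'E'
from h import *
ci,im=grab('wrist','w27')
go([.5410,.0869,.070],19.5)
E
```

```text
t34.9 tcp [0.5423 0.0871 0.0749] yaw 19.5 q [ 0.11  0.18  2.02 -0.    0.94 -0.23] tilt [ 3.1e-03  3.0e-04 -1.0e+00] w 0.999 F [0.8 0.2 0.2]
delta tool mm [ 0.3 -1.3  4.9] twist 0.014148119254656422 norm/40 0.1
```

View pics/w27.png

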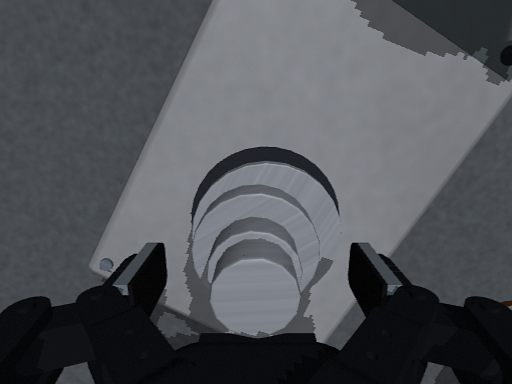

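Request:
drive_tool:
  steps:
    - [[0,-1.2,3],0]
    - [[0,0,0],0]
    - [[0,0,0],0]
    - [[0,0,0],0]
  jaw: 0.78

```text
time: 35.23
tool_pos: [0.5397, 0.0865, 0.0705]
tcp_rot: [1.813, 2.565, 0.0]
wrist_force: [0.8, 0.1, 0.1]
width: 0.784
```

Request:
drive_tool:
  steps:
    - [[0,0,0],0]
    - [[0,0,0],0]
  jaw: 0.74

```text
time: 35.4
tool_pos: [0.5404, 0.0866, 0.0707]
tcp_rot: [1.812, 2.565, 0.002]
wrist_force: [1.2, 0.5, 0.4]
width: 0.737
```

Request:
drive_tool:
  steps:
    - [[0,0,0],0]
    - [[0,0,0],0]
  jaw: 0.72

```text
time: 35.57
tool_pos: [0.5409, 0.0867, 0.071]
tcp_rot: [1.812, 2.564, 0.003]
wrist_force: [2.5, 0.5, 2.4]
width: 0.719
```

Request:
drive_tool:
  steps:
    - [[0,0,0],0]
    - [[0,0,0],0]
  jaw: 0.7

```text
time: 35.73
tool_pos: [0.5409, 0.0868, 0.0712]
tcp_rot: [1.812, 2.564, 0.003]
wrist_force: [1.7, 1.5, 5.8]
width: 0.713
```

Request:
drive_tool:
  steps:
    - [[0,0,0],0]
    - [[0,0,0],0]
    - [[0,0,0],0]
  jaw: 0.66

```text
time: 35.98
tool_pos: [0.5409, 0.0868, 0.0712]
tcp_rot: [1.812, 2.564, 0.003]
wrist_force: [2.3, 0.8, 5.0]
width: 0.715
```

```bash
python3 - <<'E'
from h import *
import pickle
ci,im=grab('wrist','w28'); pickle.dump(ci,open('w28.pkl','wb'))
edgefit(im,ci,(.5457,.0903),.040,.0665)
edgefit(im,ci,(.5412,.0869),.031,.0845,mind=4)
go([.5410,.0869,.070],19.5)
E
```

```text
edgefit c [545.9  89.8] d 79.5 n 27 res 0.15 mm
edgefit c [540.6  86.5] d 60.9 n 41 res 0.10 mm
t36.0 tcp [0.5409 0.0868 0.0712] yaw 19.5 q [ 0.11  0.18  2.03  0.    0.93 -0.23] tilt [ 2.7e-03  5.0e-04 -1.0e+00] w 0.710 F [2.2 0.7 5.8]
delta tool mm [0.1 0.1 1.2] twist 0.009805656426252085 norm/40 0.0
```

View pics/w28.png

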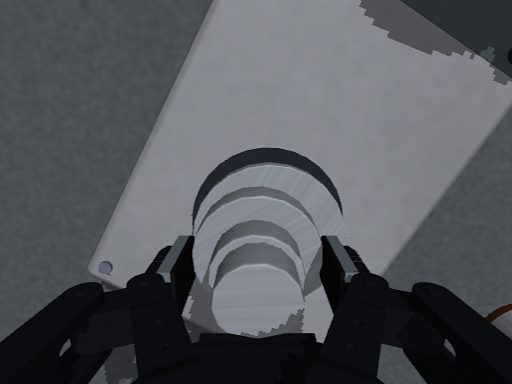

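Request:
drive_tool:
  steps:
    - [[0.1,0.3,0],0]
    - [[0.25,0.8,0],0]
    - [[0.3,0.9,0],0]
    - [[0.35,1,0],0]
    - [[0.35,1,0],0]
    - [[0.3,0.9,0],0]
    - [[0.25,0.8,0],0]
    - [[0.1,0.3,0],0]

```text
time: 36.7
tool_pos: [0.5418, 0.0879, 0.0708]
tcp_rot: [-1.81, -2.565, 0.012]
wrist_force: [-9.8, -9.7, 17.2]
width: 0.709
```

Request:
drive_tool:
  steps:
    - [[0,0,0],0]
    - [[0,0,0],0]
    - [[0,0,0],0]

```text
time: 36.95
tool_pos: [0.5418, 0.0879, 0.0709]
tcp_rot: [-1.81, -2.564, 0.011]
wrist_force: [-8.0, -8.0, 15.6]
width: 0.708
```

```bash
python3 - <<'E'
from h import *
import pickle
ci,im=grab('wrist','w29'); pickle.dump(ci,open('w29.pkl','wb'))
edgefit(im,ci,(.5457,.0903),.040,.0665)
edgefit(im,ci,(.5457,.0903),.031,.0845,mind=4)
go([.5457,.0905,.070],19.5)
E
```

```text
edgefit c [546.   89.6] d 80.0 n 25 res 0.16 mm
edgefit c [541.5  87.5] d 61.0 n 38 res 0.10 mm
t37.0 tcp [0.5418 0.0879 0.0708] yaw 19.6 q [ 0.12  0.19  2.02 -0.    0.94 -0.22] tilt [-0.0063 -0.0044 -1.    ] w 0.712 F [-9.5 -8.4 16.9]
delta tool mm [1.2 4.6 0.8] twist 0.06878055493328361 norm/40 0.1
```

View pics/w29.png

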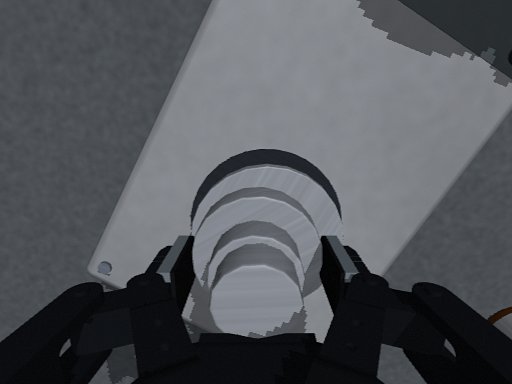

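Pressing from the closing fingers adds friction: about 16 N vertically and 13 N laterally, and only 1.3 mm of the slide happened. I'll back off the lateral command first, then relieve the vertical load, then slide again.

Request:
drive_tool:
  steps:
    - [[-0.4,-1.1,0],0]
    - [[-0.4,-1.2,0],0]
    - [[-0.4,-1.2,0],0]
    - [[-0.4,-1.1,0],0]
    - [[0,0,-0.5],0]
    - [[0,0,-0.5],0]
    - [[0,0,0],0]
    - [[0,0,0],0]

```text
time: 37.67
tool_pos: [0.5408, 0.0873, 0.071]
tcp_rot: [1.813, 2.566, -0.0]
wrist_force: [3.1, 1.1, 1.7]
width: 0.714
```

```bash
python3 - <<'E'
from h import *
go([.5457,.0905,.070],19.5)
E
```

```text
t37.7 tcp [0.5408 0.0873 0.071 ] yaw 19.5 q [ 0.11  0.18  2.02 -0.    0.94 -0.23] tilt [-1.e-04 -2.e-04 -1.e+00] w 0.714 F [3.1 1.1 1.7]
delta tool mm [1.4 5.7 1. ] twist 0.02258159143111982 norm/40 0.1
```

Request:
drive_tool:
  steps:
    - [[0,0,-0.5],0]
    - [[0,0,-0.3],0]
    - [[0,0,0],0]
    - [[0,0,0],0]

```text
time: 38.0
tool_pos: [0.5398, 0.0871, 0.0711]
tcp_rot: [-1.812, -2.565, 0.002]
wrist_force: [1.1, -0.4, -2.2]
width: 0.713
```

Request:
drive_tool:
  steps:
    - [[0.1,0.3,0],0]
    - [[0.1,0.5,0],0]
    - [[0.2,0.5,0],0]
    - [[0.1,0.5,0],0]
    - [[0,0.2,0],0]
    - [[0,0,0],0]
    - [[0,0,0],0]

```text
time: 38.58
tool_pos: [0.5421, 0.0886, 0.0715]
tcp_rot: [-1.812, -2.565, 0.001]
wrist_force: [-0.7, -0.5, -5.3]
width: 0.709
```

```bash
python3 - <<'E'
from h import *
import pickle
ci,im=grab('wrist','w30'); pickle.dump(ci,open('w30.pkl','wb'))
p=edgefit(im,ci,(.5457,.0903),.040,.0665)
d=edgefit(im,ci,(.5430,.089),.031,.0845,mind=4)
s,r=pose(); print('move tool',r.inv().apply([*(np.array([.5457,.0902])-d),0])*1000)
go([.5457,.0905,.070],19.5)
E
```

```text
edgefit c [546.   89.6] d 80.0 n 30 res 0.12 mm
edgefit c [542.  88.] d 61.2 n 40 res 0.11 mm
move tool [ 8.19748185e-01  4.20351479e+00 -2.21875149e-03]
t38.6 tcp [0.5422 0.0886 0.0716] yaw 19.5 q [ 0.12  0.18  2.02  0.    0.94 -0.22] tilt [-7.e-04  1.e-04 -1.e+00] w 0.711 F [ 0.3  0.7 -3.9]
delta tool mm [0.6 3.9 1.5] twist 0.014174378499546947 norm/40 0.1
```

Request:
drive_tool:
  steps:
    - [[0.1,0.4,0],0]
    - [[0.1,0.7,0],0]
    - [[0.2,0.8,0],0]
    - [[0.2,0.8,0],0]
    - [[0.1,0.7,0],0]
    - [[0.1,0.4,0],0]
    - [[0,0.2,0],0]
    - [[0,0,0],0]

```text
time: 39.3
tool_pos: [0.5461, 0.0906, 0.072]
tcp_rot: [1.813, 2.566, 0.0]
wrist_force: [-0.7, -0.1, -4.4]
width: 0.711
```

```bash
python3 - <<'E'
from h import *
import pickle
ci,im=grab('wrist','w31'); pickle.dump(ci,open('w31.pkl','wb'))
p=edgefit(im,ci,(.5457,.0903),.040,.0665)
d=edgefit(im,ci,(.5450,.09),.031,.0845,mind=4)
s,r=pose(); print('move tool',r.inv().apply([*(np.array([.5457,.0902])-d),0])*1000)
go([.5457,.0905,.070],19.5)
E
```

```text
edgefit c [545.6  90.7] d 78.2 n 33 res 0.26 mm
edgefit c [546.1  89.7] d 61.5 n 36 res 0.15 mm
move tool [ 5.72417968e-01 -1.85036508e-01 -2.51817565e-06]
t39.4 tcp [0.546  0.0906 0.0719] yaw 19.5 q [ 0.12  0.19  2.01 -0.    0.94 -0.22] tilt [-0. -0. -1.] w 0.710 F [-0.4  0.8 -4.6]
delta tool mm [ 0.  -0.3  1.9] twist 0.015501259994266547 norm/40 0.0
```

Request:
drive_tool:
  steps:
    - [[0.2,0,0.3],0]
    - [[0.2,0,0.3],0]
    - [[0,0,0.3],0]
    - [[0,0,0],0]
    - [[0,0,0],0]

```text
time: 39.77
tool_pos: [0.5458, 0.0909, 0.0712]
tcp_rot: [-1.813, -2.566, 0.0]
wrist_force: [-0.2, -0.5, -2.3]
width: 0.711
```

Request:
drive_tool:
  steps:
    - [[0,0,0.2],0]
    - [[0,0,0.2],0]
    - [[0,0,0],0]
    - [[0,0,0],0]

```text
time: 40.1
tool_pos: [0.5459, 0.0909, 0.0711]
tcp_rot: [-1.813, -2.566, 0.0]
wrist_force: [-2.7, -0.9, 1.9]
width: 0.71
```

Seated. I'll open slowly and retreat.

Request:
drive_tool:
  steps:
    - [[0,0,0],0]
    - [[0,0,0],0]
  jaw: 0.74

```text
time: 40.27
tool_pos: [0.5466, 0.091, 0.071]
tcp_rot: [1.812, 2.565, 0.002]
wrist_force: [-0.4, 0.2, -0.6]
width: 0.741
```

Request:
drive_tool:
  steps:
    - [[0,0,0],0]
    - [[0,0,0],0]
    - [[0,0,0],0]
    - [[0,0,-10],0]
    - [[0,0,-30],0]
    - [[0,0,-40],0]
    - [[0,0,-40],0]
    - [[0,0,-40],0]
  jaw: 0.95

```text
time: 40.93
tool_pos: [0.5454, 0.0909, 0.2329]
tcp_rot: [-1.813, -2.566, 0.0]
wrist_force: [1.8, 0.3, 0.7]
width: 0.95
```

Request:
drive_tool:
  steps:
    - [[0,0,-20],0]
    - [[0,0,0],0]
    - [[0,0,0],0]
    - [[0,0,0],0]

```text
time: 41.27
tool_pos: [0.5453, 0.0909, 0.2501]
tcp_rot: [-1.812, -2.565, 0.001]
wrist_force: [0.1, -0.2, -0.5]
width: 0.95
```

```bash
python3 - <<'E'
from h import *
import pickle
ci,im=grab('wrist','w32');pickle.dump(ci,open('w32.pkl','wb'))
cv2.imwrite('pics/w32z.png',cv2.resize(im[100:240,180:340],None,fx=4,fy=4,interpolation=cv2.INTER_CUBIC))
edgefit(im,ci,(.5457,.0903),.040,.0665)
edgefit(im,ci,(.5457,.0903),.031,.0845,mind=4)
edgefit(im,ci,(.5457,.0903),.0205,.1025,mind=4,span=.003)
edgefit(im,ci,(.5457,.0903),.017,.1205,mind=4)
go([.4275,-.4,.25],19.5)
E
```

```text
edgefit c [545.5  90.6] d 78.8 n 38 res 0.16 mm
edgefit c [545.6  91.5] d 59.6 n 31 res 0.12 mm
edgefit c [545.5  90.3] d 39.8 n 36 res 0.13 mm
edgefit c [545.3  91.3] d 32.4 n 55 res 0.20 mm
t41.3 tcp [0.5447 0.0908 0.2491] yaw 19.5 q [ 0.12  0.02  1.84  0.    1.28 -0.22] tilt [-2.8e-03 -3.0e-04 -1.0e+00] w 0.951 F [-0.2 -0.8 -0.7]
delta tool mm [-4.235e+02 -2.744e+02 -4.000e-01] twist 0.01000856453966037 norm/40 12.6
```

View pics/w32z.png

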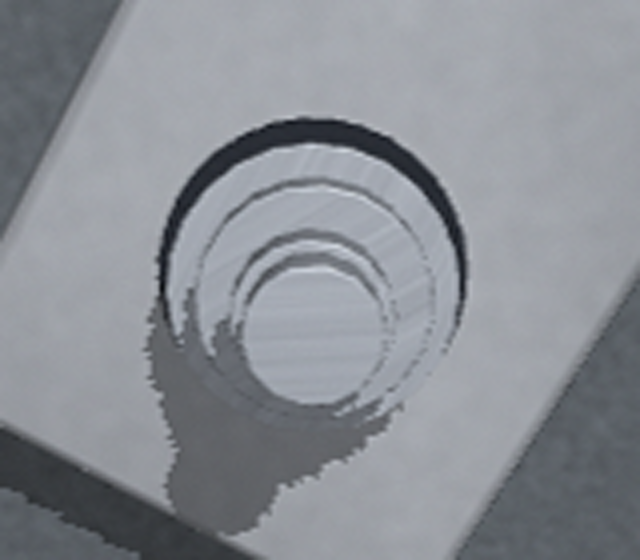

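All three discs are re-centred to within 1 mm of the plate axis. Next is the weight.

Request:
drive_tool:
  steps:
    - [[-32.6,-21.1,0],0]
    - [[-32.6,-21.1,0],0]
    - [[-32.6,-21.1,0],0]
    - [[-32.6,-21.1,0],0]
    - [[-32.6,-21.1,0],0]
    - [[-32.6,-21.1,0],0]
    - [[-32.6,-21.1,0],0]
    - [[-32.6,-21.1,0],0]
  jaw: 0.6

```text
time: 41.98
tool_pos: [0.4719, -0.2123, 0.2483]
tcp_rot: [-1.81, -2.563, 0.001]
wrist_force: [0.8, -0.3, 0.1]
width: 0.601
```

Request:
drive_tool:
  steps:
    - [[-32.6,-21.1,0],0]
    - [[-32.6,-21.1,0],0]
    - [[-32.6,-21.1,0],0]
    - [[-32.6,-21.1,0],0]
    - [[-32.6,-21.1,20],0]
    - [[0,0,0],0]
    - [[0,0,0],0]
    - [[0,0,0],0]

```text
time: 42.65
tool_pos: [0.4283, -0.3975, 0.2292]
tcp_rot: [-1.812, -2.561, -0.002]
wrist_force: [0.1, 0.6, 0.3]
width: 0.599
```

```bash
python3 - <<'E'
from h import *
import pickle
ci,im=grab('wrist','w33');pickle.dump(ci,open('w33.pkl','wb'))
cv2.imwrite('pics/w33z.png',cv2.resize(im[120:240,190:330],None,fx=5,fy=5,interpolation=cv2.INTER_CUBIC))
edgefit(im,ci,(.4275,-.4),.021,.012,sign=1,mind=4,span=.005)
edgefit(im,ci,(.4275,-.4),.011,.042,sign=1,mind=2,span=.003)
edgefit(im,ci,(.4275,-.4),.011,.042,sign=-1,mind=2,span=.003)
go([.4275,-.4,.016],19.5)
E
```

```text
edgefit c [ 427.3 -396.5] d 42.4 n 45 res 0.24 mm
edgefit c [ 426.4 -399.9] d 22.8 n 36 res 0.52 mm
edgefit c [ 427.5 -396.8] d 20.1 n 47 res 0.13 mm
t42.7 tcp [ 0.429  -0.3973  0.2302] yaw 19.5 q [-0.79  0.1   1.8   0.    1.25 -1.13] tilt [-0.0016  0.0023 -1.    ] w 0.602 F [-0.8  0.6 -0. ]
delta tool mm [ -2.7  -2.1 214.2] twist 0.024417888710516422 norm/40 5.4
```

View pics/w33z.png

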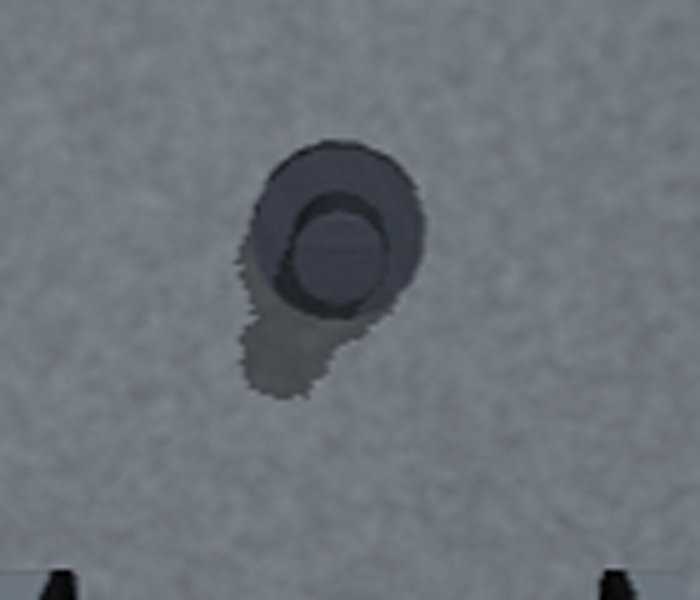

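Request:
drive_tool:
  steps:
    - [[1,-1.2,38],0]
    - [[0,0,38],0]
    - [[0,0,38],0]
    - [[0,0,36],0]
    - [[0,0,0],0]
    - [[0,0,0],0]
    - [[0,0,0],0]
  force: 50

```text
time: 43.28
tool_pos: [0.4294, -0.3981, 0.0838]
tcp_rot: [1.81, 2.565, -0.001]
wrist_force: [0.1, 0.5, -0.2]
width: 0.602
```

```bash
python3 - <<'E'
from h import *
import pickle
ci,im=grab('wrist','w34')
c=edgefit(im,ci,(.4274,-.3967),.021,.012,sign=1,mind=4,span=.005)
edgefit(im,ci,(.4274,-.3967),.011,.042,sign=-1,mind=2,span=.003)
go([.4274,-.3967,.018],19.5)
E
```

```text
edgefit c [ 426.9 -396.8] d 43.5 n 47 res 0.44 mm
edgefit c [ 427.6 -397. ] d 20.3 n 42 res 0.07 mm
t43.3 tcp [ 0.43   -0.399   0.0848] yaw 19.6 q [-0.79  0.23  1.94  0.    0.97 -1.13] tilt [ 0.0037 -0.0036 -1.    ] w 0.604 F [ 0.2 -0.2  1.5]
delta tool mm [ 3.4 -1.8 66.8] twist 0.0764247698845395 norm/40 1.7
```

View pics/w34.png

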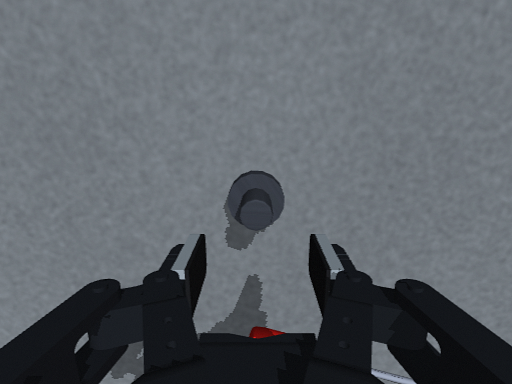

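Request:
drive_tool:
  steps:
    - [[2,-1.5,0],0]
    - [[0,0,25],0]
    - [[0,0,25],0]
    - [[0,0,14],0]
    - [[0,0,0],0]
    - [[0,0,0],0]
    - [[0,0,0],0]

```text
time: 43.92
tool_pos: [0.4271, -0.3979, 0.0199]
tcp_rot: [1.811, 2.563, -0.001]
wrist_force: [0.0, 0.4, 0.3]
width: 0.597
```

```bash
python3 - <<'E'
from h import *
ci,im=grab('wrist','w35')
edgefit(im,ci,(.4274,-.3967),.011,.042,sign=-1,mind=2,span=.003)
go([.4275,-.3969,.018],19.5)
E
```

```text
edgefit c [ 427.6 -397. ] d 20.0 n 38 res 0.07 mm
t44.0 tcp [ 0.4272 -0.398   0.0201] yaw 19.5 q [-0.79  0.31  1.98  0.    0.85 -1.13] tilt [ 0.003  -0.0031 -1.    ] w 0.597 F [ 0.7 -0.1 -0.3]
delta tool mm [1.  0.6 2.1] twist 0.009163159511189178 norm/40 0.1
```

View pics/w35.png

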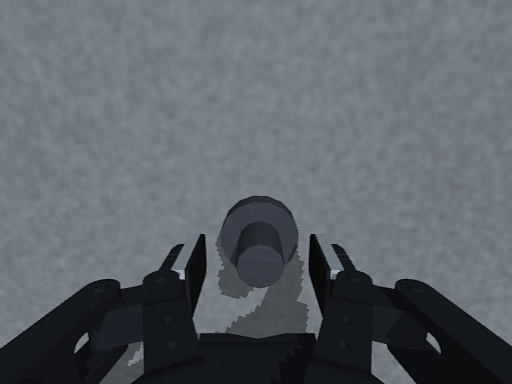

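Request:
drive_tool:
  steps:
    - [[0.8,0,3],0]
    - [[0,0,0],0]
    - [[0,0,0],0]
    - [[0,0,0],0]

```text
time: 44.3
tool_pos: [0.4256, -0.3958, 0.0149]
tcp_rot: [1.813, 2.565, -0.0]
wrist_force: [0.5, -0.0, -0.2]
width: 0.601
```

Request:
drive_tool:
  steps:
    - [[0,0,0],0]
    - [[0,0,0],0]
    - [[0,0,0],0]
    - [[0,0,0],0]
    - [[0,0,0],0]
    - [[0,0,0],0]
    - [[0,0,0],0]
    - [[0,0,0],0]
  jaw: 0

```text
time: 44.97
tool_pos: [0.4258, -0.3959, 0.0149]
tcp_rot: [1.813, 2.565, 0.0]
wrist_force: [-0.3, 0.4, 3.2]
width: 0.24
```

```bash
python3 - <<'E'
from h import *
ci,im=grab('wrist','w36')
c=edgefit(im,ci,(.4274,-.3967),.011,.042,sign=-1,mind=2,span=.003)
go([*c,.018],19.5)
E
```

```text
edgefit c [ 426.2 -398.2] d 20.6 n 44 res 0.12 mm
t45.0 tcp [ 0.4258 -0.3959  0.0148] yaw 19.5 q [-0.79  0.31  1.98  0.    0.85 -1.13] tilt [ 5.e-04 -4.e-04 -1.e+00] w 0.241 F [0.5 1.  3.5]
delta tool mm [-2.3 -0.4 -3.2] twist 0.014047707788634511 norm/40 0.1
```

View pics/w36.png

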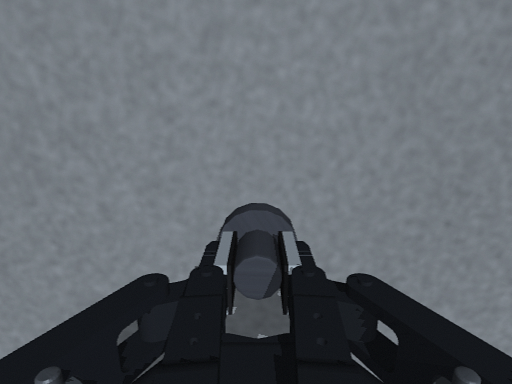

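Request:
drive_tool:
  steps:
    - [[0,0,-10],0]
    - [[0,0,-30],0]
    - [[0,0,-40],0]
    - [[0,0,-40],0]
    - [[0,0,-40],0]
    - [[0,0,-40],0]
    - [[0,0,0],0]
    - [[0,0,0],0]

```text
time: 45.68
tool_pos: [0.4267, -0.3972, 0.2184]
tcp_rot: [1.809, 2.56, -0.002]
wrist_force: [-0.5, 0.5, -2.4]
width: 0.241
```

```bash
python3 - <<'E'
from h import *
ci,im=grab('wrist','w37'); s,r=pose()
edgefit(im,ci,s['tool_pos']-[-.0005,.0014,0],.021,s['tool_pos'][2]-.0028,sign=1,mind=4,span=.004)
go([.5449,.0924,.20],19.5)
E
```

```text
edgefit c [ 426.  -396.4] d 40.3 n 34 res 0.19 mm
t45.7 tcp [ 0.4253 -0.3958  0.2153] yaw 19.5 q [-0.79  0.1   1.83 -0.    1.21 -1.13] tilt [ 6.e-04 -1.e-03 -1.e+00] w 0.239 F [-0.   0.5 -2.2]
delta tool mm [420.2 275.8  14.9] twist 0.012067735517646838 norm/40 12.6
```

View pics/w37.png

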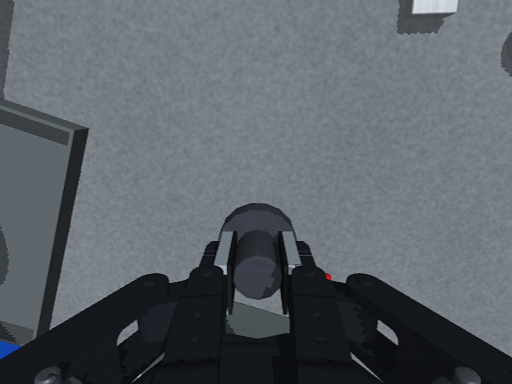

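Request:
drive_tool:
  steps:
    - [[32.3,21.2,0],0]
    - [[32.3,21.2,0],0]
    - [[32.3,21.2,0],0]
    - [[32.3,21.2,0],0]
    - [[32.3,21.2,0],0]
    - [[32.3,21.2,0],0]
    - [[32.3,21.2,0],0]
    - [[32.3,21.2,0],0]

```text
time: 46.4
tool_pos: [0.4967, -0.0933, 0.2112]
tcp_rot: [-1.81, -2.561, 0.004]
wrist_force: [1.6, -0.5, -2.4]
width: 0.238
```

Request:
drive_tool:
  steps:
    - [[32.3,21.2,0],0]
    - [[32.3,21.2,0],0]
    - [[32.3,21.2,0],0]
    - [[32.3,21.2,0],0]
    - [[32.3,21.2,0],0]
    - [[0,0,15],0]
    - [[0,0,15],0]
    - [[0,0,0],0]

```text
time: 47.07
tool_pos: [0.5403, 0.0925, 0.1779]
tcp_rot: [-1.805, -2.56, 0.013]
wrist_force: [-1.2, -0.2, -2.3]
width: 0.237
```

Request:
drive_tool:
  steps:
    - [[0,0,15],0]
    - [[0,0,10],0]
    - [[0,0,0],0]
    - [[0,0,0],0]
    - [[0,0,0],0]

```text
time: 47.48
tool_pos: [0.5449, 0.0917, 0.1596]
tcp_rot: [-1.814, -2.565, 0.001]
wrist_force: [-0.0, -0.0, -1.7]
width: 0.239
```

```bash
python3 - <<'E'
from h import *
ci,im=grab('wrist','w38'); s,r=pose()
edgefit(im,ci,s['tool_pos']-[-.0005,.0012,0],.021,s['tool_pos'][2]-.0028,sign=1,mind=4,span=.004)
edgefit(im,ci,(.5457,.0903),.040,.0665)
edgefit(im,ci,(.5457,.0903),.031,.0845,mind=4)
go([.545,.0921,.1354],19.5)
E
```

```text
edgefit c [543.7  93.7] d 39.8 n 30 res 0.17 mm
edgefit c [545.7  90.5] d 79.0 n 35 res 0.10 mm
edgefit c [545.5  91.3] d 59.9 n 30 res 0.12 mm
t47.5 tcp [0.5454 0.0918 0.1602] yaw 19.5 q [ 0.12  0.09  1.94 -0.    1.11 -0.22] tilt [ 7.e-04  1.e-04 -1.e+00] w 0.243 F [ 0.1 -1.2 -0.8]
delta tool mm [ 0.4 -0.3 24.8] twist -0.01919364900339815 norm/40 0.6
```

View pics/w38.png

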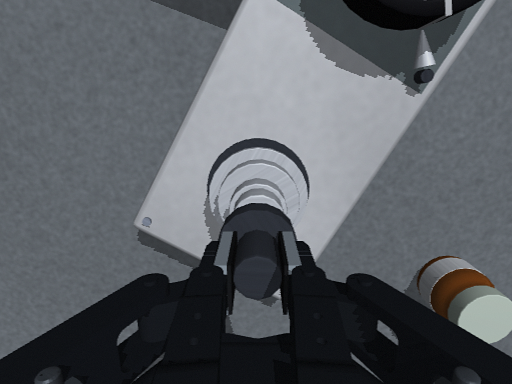

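```bash
python3 - <<'E'
from h import *
im=cv2.imread('pics/w38.png'); s,r=pose(); ci=bot.camera_info('wrist')
for dz in (.0271,):
    c=edgefit(im,ci,s['tool_pos']-[-.0006,.0017,0],.011,s['tool_pos'][2]+dz,sign=-1,mind=2,span=.003)
    print('tool off',r.inv().apply([*(c-s['tool_pos'][:2]),0])*1000)
# apex: bottom edge front
for v in (202.5,203.5):
    p=onz(ci,256.5,v,s['tool_pos'][2]-.0149); print('front apex tool',r.inv().apply(p-s['tool_pos'])*1000)
cv2.imwrite('pics/w38z.png',cv2.resize(im[190:310,200:320],None,fx=5,fy=5,interpolation=cv2.INTER_CUBIC))
E
```

```text
edgefit c [545.8  89.4] d 20.6 n 46 res 0.10 mm
tool off [-2.38304158e+00 -3.57728634e-01  1.65915857e-04]
front apex tool [18.37233504 -0.69226277 14.89622315]
front apex tool [17.80325414 -0.69299948 14.89632418]
```

View pics/w38z.png

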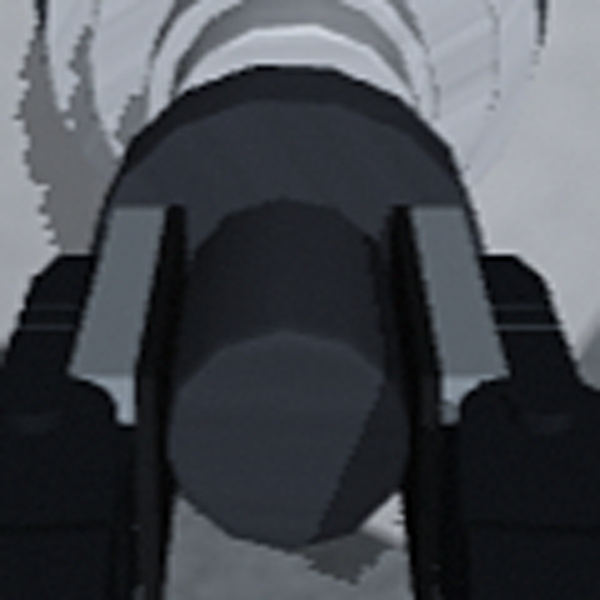

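Request:
drive_tool:
  steps:
    - [[0.8,0,8],0]
    - [[0.5,0,7],0]
    - [[0,0,4],0]
    - [[0,0,0],0]
    - [[0,0,0],0]

```text
time: 47.95
tool_pos: [0.544, 0.0933, 0.1399]
tcp_rot: [-1.812, -2.565, 0.001]
wrist_force: [-0.1, -0.3, -1.9]
width: 0.238
```

Request:
drive_tool:
  steps:
    - [[0,0,2],0]
    - [[0,0,0],0]
    - [[0,0,0],0]

```text
time: 48.2
tool_pos: [0.5447, 0.0934, 0.1387]
tcp_rot: [1.813, 2.566, 0.0]
wrist_force: [0.5, -1.1, -2.7]
width: 0.243
```

Request:
drive_tool:
  steps:
    - [[0,0,1],0]
    - [[0,0,0],0]
    - [[0,0,0],0]

```text
time: 48.45
tool_pos: [0.5446, 0.0934, 0.1376]
tcp_rot: [-1.813, -2.566, -0.0]
wrist_force: [1.1, 0.6, -2.1]
width: 0.24
```

Request:
drive_tool:
  steps:
    - [[0,0,1],0]
    - [[0,0,0],0]
    - [[0,0,0],0]

```text
time: 48.7
tool_pos: [0.5445, 0.0933, 0.1365]
tcp_rot: [-1.813, -2.566, 0.0]
wrist_force: [0.4, 0.9, -2.2]
width: 0.238
```

Request:
drive_tool:
  steps:
    - [[0,0,1],0]
    - [[0,0,0],0]
    - [[0,0,0],0]

```text
time: 48.95
tool_pos: [0.5445, 0.0933, 0.1354]
tcp_rot: [-1.813, -2.566, 0.0]
wrist_force: [0.1, -0.2, -1.7]
width: 0.238
```

Request:
drive_tool:
  steps:
    - [[0,0,0.7],0]
    - [[0,0,0],0]
    - [[0,0,0],0]

```text
time: 49.2
tool_pos: [0.5446, 0.0934, 0.1349]
tcp_rot: [-1.813, -2.566, 0.0]
wrist_force: [-0.3, 0.6, -2.2]
width: 0.237
```

Request:
drive_tool:
  steps:
    - [[0,0,0.7],0]
    - [[0,0,0],0]
    - [[0,0,0],0]

```text
time: 49.45
tool_pos: [0.5446, 0.0934, 0.1348]
tcp_rot: [1.813, 2.566, 0.0]
wrist_force: [-3.2, -0.2, 2.2]
width: 0.236
```

```bash
python3 - <<'E'
from h import *
go([.5447,.0929,.1354],19.5)
ci,im=grab('wrist','w39')
E
```

```text
t49.5 tcp [0.5446 0.0934 0.1348] yaw 19.5 q [ 0.12  0.11  1.97 -0.    1.06 -0.22] tilt [ 2.e-04  0.e+00 -1.e+00] w 0.236 F [-3.2 -0.2  2.2]
delta tool mm [-0.4 -0.1 -0.6] twist 0.013693592571371482 norm/40 0.0
```

View pics/w39.png

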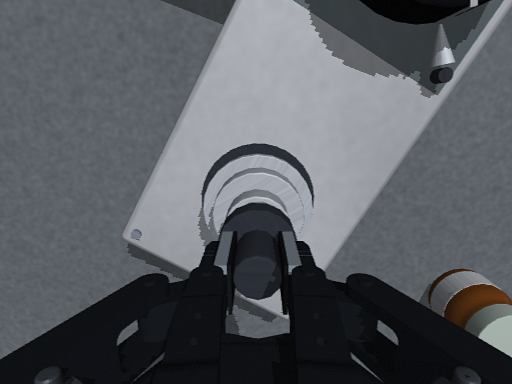

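Request:
drive_tool:
  steps:
    - [[0,0,0],0]
    - [[0,0,0],0]
  jaw: 0.27

```text
time: 49.67
tool_pos: [0.5449, 0.0934, 0.1342]
tcp_rot: [1.813, 2.565, 0.001]
wrist_force: [-0.9, 0.0, -0.1]
width: 0.275
```

Request:
drive_tool:
  steps:
    - [[0,0,0],0]
    - [[0,0,0],0]
    - [[0,0,0],0]
    - [[0,0,-10],0]
    - [[0,0,-30],0]
    - [[0,0,-40],0]
    - [[0,0,-40],0]
    - [[0,0,-10],0]
  jaw: 0.5

```text
time: 50.33
tool_pos: [0.5482, 0.0938, 0.2729]
tcp_rot: [1.808, 2.558, 0.013]
wrist_force: [1.5, -0.5, 1.6]
width: 0.499
```

Request:
drive_tool:
  steps:
    - [[0,0,0],0]
    - [[0,0,0],0]
    - [[0,0,0],0]
    - [[0,0,0],0]

```text
time: 50.67
tool_pos: [0.5433, 0.0932, 0.262]
tcp_rot: [-1.811, -2.563, 0.004]
wrist_force: [0.7, -0.6, -0.4]
width: 0.498
```

```bash
python3 - <<'E'
from h import *
import pickle
ci,im=grab('wrist','w40');pickle.dump(ci,open('w40.pkl','wb'))
cv2.imwrite('pics/w40z.png',cv2.resize(im[100:240,180:340],None,fx=4,fy=4,interpolation=cv2.INTER_CUBIC))
edgefit(im,ci,(.5457,.0903),.040,.0665)
edgefit(im,ci,(.5457,.0903),.031,.0845,mind=4)
edgefit(im,ci,(.5455,.0903),.011,.1625,sign=-1,mind=2,span=.003)
cs,iss=grab('side','s40'); cv2.imwrite('pics/s40z.png',cv2.resize(iss[130:230,190:290],None,fx=6,fy=6,interpolation=cv2.INTER_CUBIC))
go([.585,.3068,.27],19.5)
E
```

```text
edgefit c [545.7  90.4] d 79.1 n 41 res 0.13 mm
edgefit c [547.9  89.9] d 64.2 n 26 res 0.32 mm
edgefit c [545.2  91.7] d 20.4 n 38 res 0.14 mm
t50.8 tcp [0.5434 0.0932 0.2621] yaw 19.5 q [ 0.12  0.01  1.83 -0.    1.3  -0.22] tilt [-3.7e-03 -5.0e-04 -1.0e+00] w 0.498 F [-0.3  0.1  0.1]
delta tool mm [187.5 110.5  -8.2] twist 0.013649907172904818 norm/40 5.4
```

View pics/w40z.png

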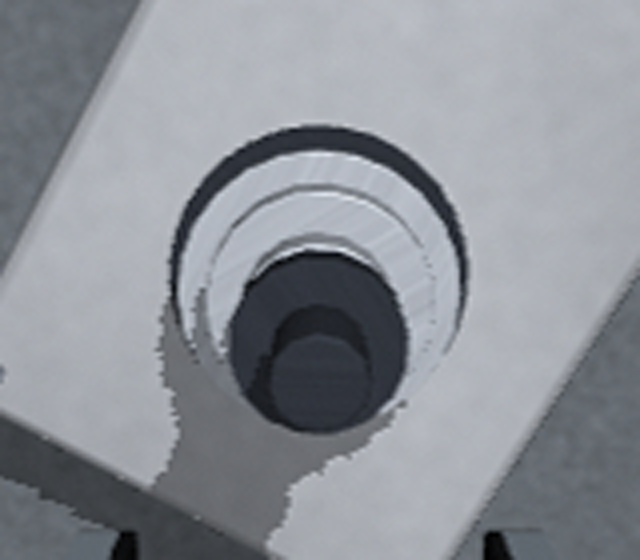

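View pics/s40z.png

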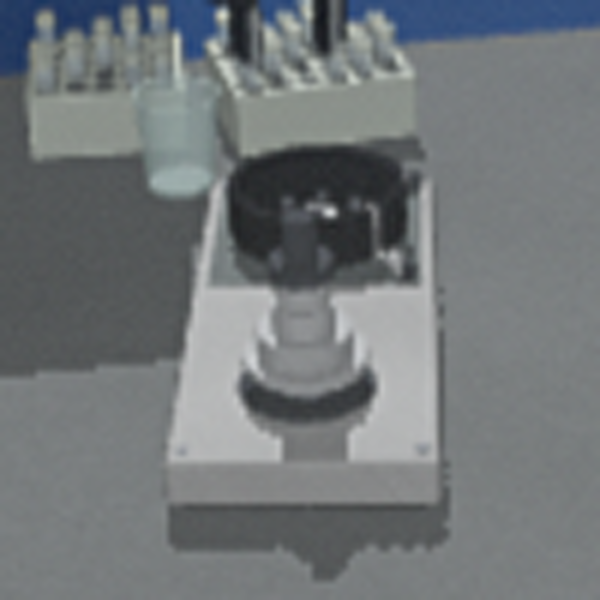

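The weight is centred 1.4 mm off the plate axis and the stack stands. Now the last turn: I'll go to the rim at φ=140° with jaw yaw -40°.

Request:
drive_tool:
  steps:
    - [[34.2,11.4,0],0]
    - [[34.2,11.4,0],0]
    - [[34.2,11.4,0],0]
    - [[34.2,11.4,0],0]
    - [[34.2,11.4,0],0]
    - [[34.2,11.4,0],0]
    - [[34.2,11.4,0],0]
    - [[0,0,0],5]
  jaw: 0.4
  force: 40

```text
time: 51.43
tool_pos: [0.5384, 0.3516, 0.2623]
tcp_rot: [-1.916, -2.485, -0.001]
wrist_force: [0.2, -0.0, 0.3]
width: 0.398
```

Request:
drive_tool:
  steps:
    - [[0,0,10],6.8]
    - [[0,0,10],6.8]
    - [[0,0,10],6.8]
    - [[0,0,10],6.8]
    - [[0,0,10],6.8]
    - [[0,0,10],6.8]
    - [[0,0,10],6.8]
    - [[0,0,10],6.8]

```text
time: 52.1
tool_pos: [0.5391, 0.3452, 0.1821]
tcp_rot: [2.85, 1.322, -0.004]
wrist_force: [0.6, -0.2, -0.2]
width: 0.397
```

Request:
drive_tool:
  steps:
    - [[0,0,20],0]
    - [[0,0,20],0]
    - [[0,0,0],0]
    - [[0,0,0],0]
    - [[0,0,0],0]

```text
time: 52.52
tool_pos: [0.5399, 0.3457, 0.1443]
tcp_rot: [2.846, 1.331, -0.0]
wrist_force: [-0.7, 0.6, 0.5]
width: 0.4
```

```bash
python3 - <<'E'
from h import *
ci,im=grab('wrist','w41'); edgefit(im,ci,(.585,.3068),.065,.08,sign=1,mind=4,span=.006)
go([.539,.3454,.066],-40)
E
```

```text
edgefit c [584.7 307. ] d 129.4 n 43 res 0.30 mm
t52.6 tcp [0.5405 0.346  0.1452] yaw -39.9 q [ 0.53  0.27  1.77 -0.    1.11  1.23] tilt [ 1.2e-03  7.0e-04 -1.0e+00] w 0.405 F [-0.6  0.3 -0. ]
delta tool mm [-1.5 -0.8 79.2] twist 0.1122635396381213 norm/40 2.0
```

View pics/w41.png

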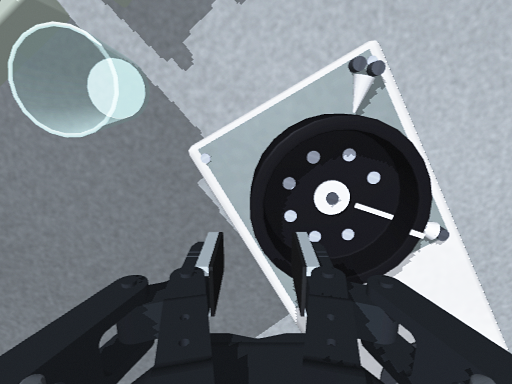

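Request:
drive_tool:
  steps:
    - [[-1,-0.5,30],0]
    - [[0,0,30],0]
    - [[0,0,18],0]
    - [[0,0,0],0]
    - [[0,0,0],0]

```text
time: 52.98
tool_pos: [0.5387, 0.3452, 0.0664]
tcp_rot: [2.846, 1.331, -0.001]
wrist_force: [0.2, 0.2, -0.2]
width: 0.399
```

Request:
drive_tool:
  steps:
    - [[0,0,0],0]
    - [[0,0,0],0]
    - [[0,0,0],0]
    - [[0,0,0],0]
    - [[0,0,0],0]
    - [[0,0,0],0]
  jaw: 0

```text
time: 53.48
tool_pos: [0.5404, 0.3467, 0.0691]
tcp_rot: [-2.845, -1.33, -0.007]
wrist_force: [-1.6, 1.4, 6.5]
width: 0.123
```

```bash
python3 - <<'E'
from h import *
go([.539,.3454,.066],-40)
E
```

```text
t53.5 tcp [0.5404 0.3467 0.0691] yaw -39.9 q [0.53 0.34 1.82 0.   0.97 1.23] tilt [ 0.0038  0.003  -1.    ] w 0.123 F [-1.6  1.4  6.5]
delta tool mm [-1.9 -0.3  3.1] twist 0.10825885885031994 norm/40 0.1
```

Pinched. I'll start gently, then turn at 5° per row.

Request:
drive_tool:
  steps:
    - [[-2.1,0.05,0],-2]
    - [[-4.2,0.15,0],-4]
    - [[-5.2,0.2,0],-5]
    - [[-5.2,0.2,0],-5]
    - [[-5.2,0.2,0],-5]
    - [[-5.2,0.2,0],-5]
    - [[-5.2,0.2,0],-5]
    - [[-5.2,0.2,0],-5]

```text
time: 54.15
tool_pos: [0.5258, 0.313, 0.0691]
tcp_rot: [-2.291, -2.149, -0.008]
wrist_force: [-3.2, 3.9, 8.2]
width: 0.122
```

Request:
drive_tool:
  steps:
    - [[-5.2,0.2,0],-5]
    - [[-5.2,0.2,0],-5]
    - [[-5.2,0.2,0],-5]
    - [[-5.2,0.2,0],-5]
    - [[-5.2,0.2,0],-5]
    - [[-5.2,0.2,0],-5]
    - [[-5.2,0.2,0],-5]
    - [[-5.2,0.2,0],-5]

```text
time: 54.82
tool_pos: [0.5363, 0.2731, 0.069]
tcp_rot: [-1.418, -2.803, -0.004]
wrist_force: [-5.9, 3.5, 10.3]
width: 0.123
```

```bash
python3 - <<'E'
from h import *
go([.539,.3454,.066],-40); s,_=pose(); d=s['tool_pos'][:2]-[.585,.3068]; print(np.hypot(*d),np.degrees(np.arctan2(d[1],d[0])))
ci,im=grab('side','s42'); cv2.imwrite('pics/s42z.png',cv2.resize(im[130:230,190:290],None,fx=6,fy=6,interpolation=cv2.INTER_CUBIC))
E
```

```text
t54.8 tcp [0.5363 0.2731 0.069 ] yaw 36.4 q [ 0.43  0.27  1.91  0.    0.95 -0.21] tilt [ 0.0011  0.0026 -1.    ] w 0.123 F [-5.9  3.5 10.3]
delta tool mm [56.6 45.   3.2] twist 76.35359415262769 norm/40 1.8
0.059236267951646535 -145.3147640845724
```

View pics/s42z.png

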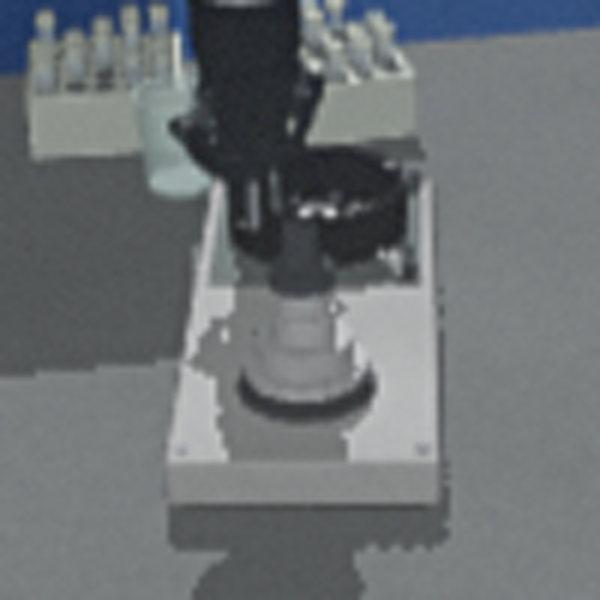

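Request:
drive_tool:
  steps:
    - [[-5.2,0.2,0],-5]
    - [[-5.2,0.2,0],-5]
    - [[-5.2,0.2,0],-5]
    - [[-3.1,0.1,0],-3]
    - [[-2.1,0.05,0],-2]
    - [[0,0,0],0]
    - [[0,0,0],0]
    - [[0,0,0],0]

```text
time: 55.53
tool_pos: [0.5514, 0.2582, 0.069]
tcp_rot: [0.914, 3.004, 0.003]
wrist_force: [-4.8, 0.2, 10.3]
width: 0.12
```

```bash
python3 - <<'E'
from h import *
import pickle
go([.539,.3454,.066],-40); s,_=pose(); d=s['tool_pos'][:2]-[.585,.3068]; print(np.hypot(*d),np.degrees(np.arctan2(d[1],d[0])))
ci,im=grab('wrist','w43'); ct,it=grab('top','t43'); pickle.dump(ci,open('w43.pkl','wb'))
cv2.imwrite('pics/t43z.png',cv2.resize(it[140:240,110:210],None,fx=6,fy=6,interpolation=cv2.INTER_CUBIC))
E
```

```text
t55.5 tcp [0.5514 0.2582 0.069 ] yaw 56.1 q [ 0.4   0.29  1.9   0.    0.96 -0.58] tilt [ 0.0015  0.0013 -1.    ] w 0.120 F [-4.8  0.2 10.3]
delta tool mm [58.9 65.5  3.1] twist -83.85562156281594 norm/40 2.2
0.05908846917339696 -124.62381418082757
```

View pics/w43.png

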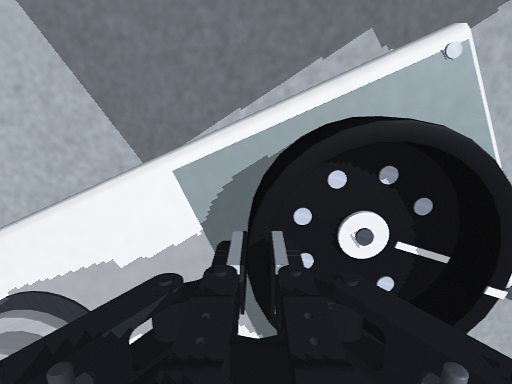

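View pics/t43z.png

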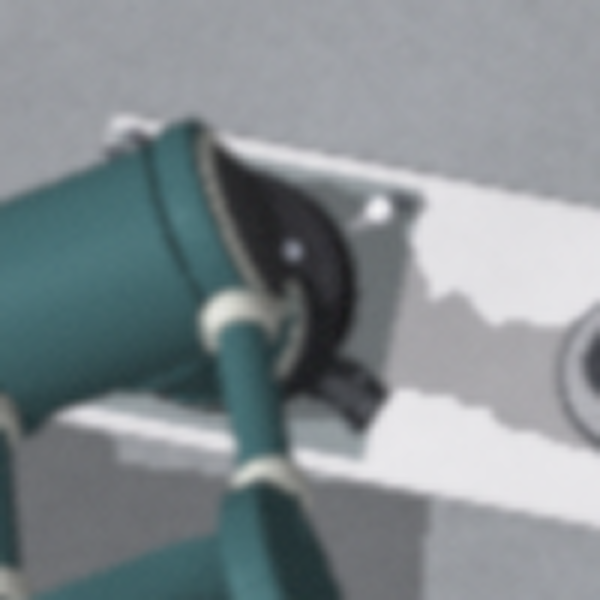

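```bash
python3 - <<'E'
from h import *
import pickle
ci=pickle.load(open('w43.pkl','rb')); im=cv2.imread('pics/w43.png'); g=cv2.cvtColor(im,cv2.COLOR_BGR2GRAY)
A=np.array([.585,.3068])
m=np.zeros_like(g); m[240:268,395:452]=(g[240:268,395:452]>110); 
ys,xs=np.nonzero(m)
P=np.array([onz(ci,u,v,.05)[:2] for u,v in zip(xs,ys)])
vx,vy,x0,y0=cv2.fitLine(P.astype(np.float32)*1000,cv2.DIST_L2,0,.01,.01).ravel(); d=P.mean(0)-A
print('dir',np.degrees(np.arctan2(vy,vx)),'bearing',np.degrees(np.arctan2(d[1],d[0])),np.hypot(*d),len(P))
p=onz(ci,490,291,.08)[:2]-A; print(np.hypot(*p),np.degrees(np.arctan2(p[1],p[0])))
e=onz(ci,363.5,236,.055); print('hub',e)
E
```

```text
dir 38.531925 bearing 37.53064556605262 0.03812588578206075 379
0.05865195715318509 37.765055527228114
hub [0.5846678  0.30647772 0.055     ]
```

The mark is at about 37.8° and pointer two at 38.6°, so I'll trim by +0.9°.

Request:
drive_tool:
  steps:
    - [[-0.9,0,0],-0.9]
    - [[0,0,0],0]
    - [[0,0,0],0]
    - [[0,0,0],0]

```text
time: 55.97
tool_pos: [0.5519, 0.2579, 0.0691]
tcp_rot: [0.891, 3.012, 0.003]
wrist_force: [-6.2, 1.2, 10.3]
width: 0.123
```

Request:
drive_tool:
  steps:
    - [[0,0,0],0]
    - [[0,0,0],0]
    - [[0,0,0],0]
    - [[0,0,-25],0]
    - [[0,0,-40],0]
    - [[0,20,-35],0]
    - [[0,20,-35],0]
    - [[0,20,-35],0]
  jaw: 0.4

```text
time: 56.63
tool_pos: [0.5845, 0.3071, 0.2378]
tcp_rot: [0.893, 3.012, -0.0]
wrist_force: [1.6, 0.9, -0.0]
width: 0.398
```

Request:
drive_tool:
  steps:
    - [[0,0,-20],0]
    - [[0,0,0],0]
    - [[0,0,0],0]
    - [[0,0,0],0]

```text
time: 56.97
tool_pos: [0.5836, 0.3066, 0.2547]
tcp_rot: [-0.892, -3.011, 0.003]
wrist_force: [-1.1, -0.7, -0.7]
width: 0.406
```

```bash
python3 - <<'E'
from h import *
import pickle
ci,im=grab('wrist','w44');pickle.dump(ci,open('w44.pkl','wb'))
cv2.imwrite('pics/w44z.png',cv2.resize(im[80:270,170:360],None,fx=3,fy=3,interpolation=cv2.INTER_CUBIC))
go([.5426,.3491,.062],-45)
edgefit(im,ci,(.585,.3068),.065,.08,sign=1,mind=4,span=.006)
circ(im,ci,.055,200,(235,150,280,190),mn=60)
cs,iss=grab('side','s44'); cv2.imwrite('pics/s44z.png',cv2.resize(iss[130:230,190:290],None,fx=6,fy=6,interpolation=cv2.INTER_CUBIC))
E
```

```text
t57.0 tcp [0.5832 0.3063 0.2538] yaw 57.0 q [ 0.45  0.22  1.61 -0.    1.31 -0.55] tilt [-0.0033 -0.0018 -1.    ] w 0.392 F [ 0.1 -0.1 -0.8]
delta tool mm [ 57.   14.4 191.9] twist -78.00649112325283 norm/40 5.0
edgefit c [584.7 306.7] d 129.1 n 53 res 0.15 mm
px [258.9 170. ] ell c [584.7 306.8] axes [26.  26.3] mec [584.6 306.6  27.7] eqd 26.1
```

View pics/w44z.png

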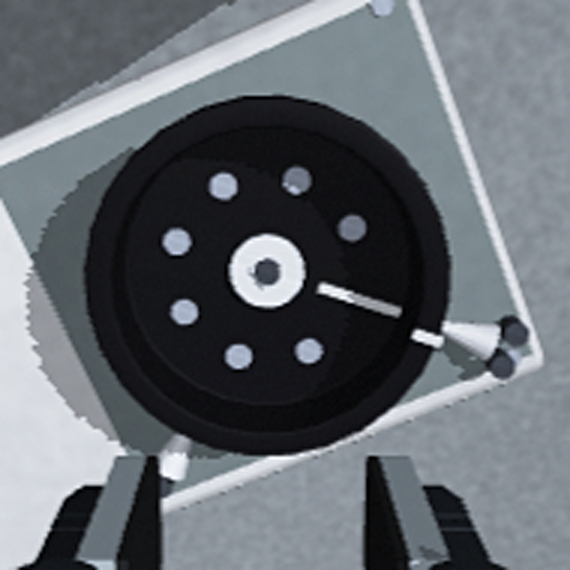

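View pics/s44z.png

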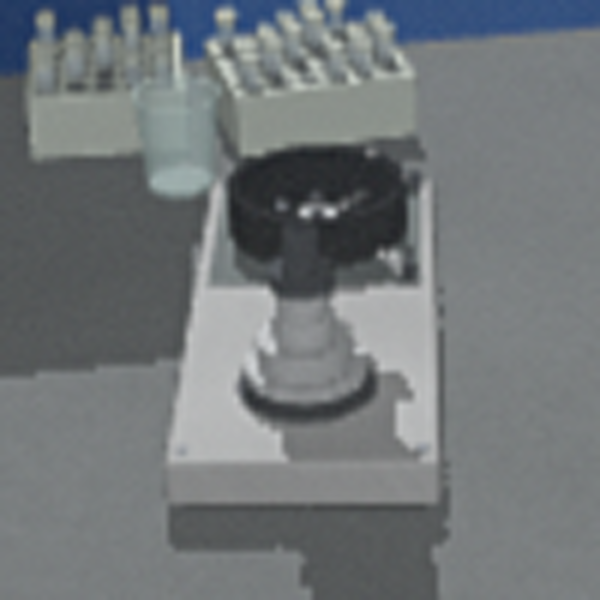

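```bash
python3 - <<'E'
from h import *
import pickle
ci=pickle.load(open('w44.pkl','rb')); im=cv2.imread('pics/w44.png'); g=cv2.cvtColor(im,cv2.COLOR_BGR2GRAY)
A=np.array([.5848,.3068])
def b(n,u,v,z):
    p=onz(ci,170+u/3-.33,80+v/3-.33,z)[:2]-A; print(n,np.hypot(*p).round(4),np.degrees(np.arctan2(p[1],p[0])).round(1))
b('floor in',320,288,.05);b('floor out',399,312,.05);b('rim in',416,335,.08);b('rim out',440,343,.08)
b('tip',445,327,.048);b('studs mid',508.5,346,.05);b('studs mid',508.5,346,.056);b('cone base',492,343,.05)
E
```

```text
floor in 0.0217 36.7
floor out 0.0541 38.6
rim in 0.0562 38.2
rim out 0.0655 38.2
tip 0.0739 38.3
studs mid 0.0998 39.0
studs mid 0.0977 39.6
cone base 0.0932 38.4
```

The mark is at 38.3° and pointer two at 38.3–39°, so they are aligned. I'll take a final look at the stack from above.

```bash
python3 - <<'E'
from h import *
go([.545,.093,.28],57)
E
```

```text
t57.1 tcp [0.583  0.3062 0.2535] yaw 57.0 q [ 0.45  0.22  1.61 -0.    1.31 -0.55] tilt [-0.0038 -0.002  -1.    ] w 0.401 F [0.2 0.3 0.3]
delta tool mm [ -84.2 -199.6  -25.9] twist -0.007545421724827861 norm/40 5.5
```

Request:
drive_tool:
  steps:
    - [[0,0,-26],0]
    - [[-14,-33,0],0]
    - [[-14,-33,0],0]
    - [[-14,-33,0],0]
    - [[-14,-33,0],0]
    - [[-14,-33,0],0]
    - [[-14,-33,0],0]
    - [[0,0,0],0]

```text
time: 57.73
tool_pos: [0.5447, 0.0896, 0.2802]
tcp_rot: [-0.898, -3.008, 0.007]
wrist_force: [0.2, 1.2, 0.7]
width: 0.397
```

Request:
drive_tool:
  steps:
    - [[0,0,0],0]
    - [[0,0,0],0]
    - [[0,0,0],0]

```text
time: 57.98
tool_pos: [0.5467, 0.0961, 0.2813]
tcp_rot: [-0.891, -3.011, 0.0]
wrist_force: [0.5, 0.2, -0.7]
width: 0.4
```

```bash
python3 - <<'E'
from h import *
ci,im=grab('wrist','w45'); ct,it=grab('top','t45')
edgefit(im,ci,(.5457,.0903),.040,.0597)
edgefit(im,ci,(.5457,.0903),.031,.0777,mind=4,span=.003)
edgefit(im,ci,(.5457,.0903),.011,.1557,sign=-1,mind=2,span=.003)
cv2.imwrite('pics/w45z.png',cv2.resize(im[90:270,160:360],None,fx=3.5,fy=3.5,interpolation=cv2.INTER_CUBIC)[:600,:800])
circ(it,ct,.018,150,(280,150,330,225),mn=60)
print(bot.read_state()['wrist_force'].round(1))
E
```

```text
edgefit c [545.6  90.4] d 79.3 n 53 res 0.12 mm
edgefit c [547.3  90.4] d 63.5 n 23 res 0.29 mm
edgefit c [545.6  91.6] d 21.3 n 30 res 0.14 mm
px [302.6 189.7] ell c [ 618.7 -188.2] axes [178.6 271.8] mec [ 602.7 -194.3  293.4] eqd 202.8
[-0.2  0.6 -0.1]
```

View pics/w45z.png

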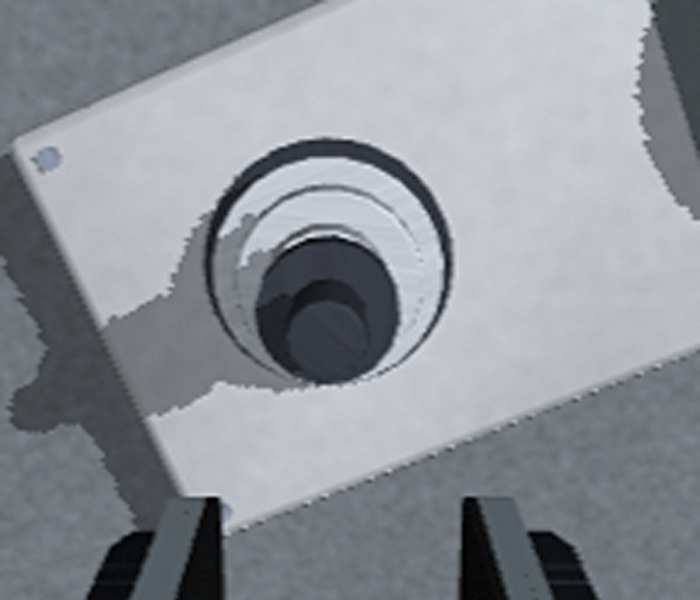

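View pics/t45.png

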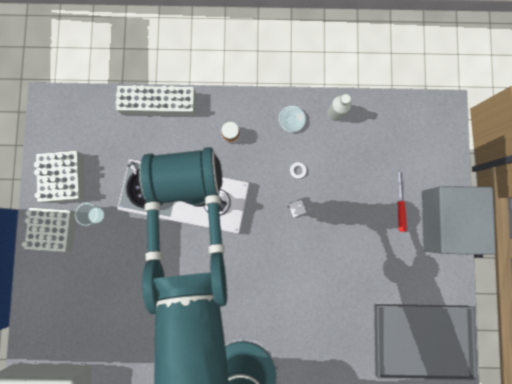

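The stack stands centred at its lowered height, the bench is clear of discs, and the bystanders haven't moved. I'm handing in.

```bash
python3 -c "
from workcell import bot
print(bot.finish_job())"
```

```text
the job is handed in; nothing more can be done
None
```

The job is handed in at about 58 s: the stage was set to loading, the stack built, and the pulley turned to the two-stud pointer with the stack still standing.

- **Loading position:** I turned the pulley to the one-stud pointer by pinching the rim. It went 1.8° too far, so I trimmed it. The mark then read -59.1° against the pointer at -58.8°.
- **Stack:** Three discs were present, the 62, 41 and 34. I stacked them in that order on the plate, with the knobbed weight on top.
- **Shift during stacking:** After the 34 disc was placed, all three discs were found moved together about 6 mm off centre. I took this for the announced knock, but the cause is not proven. I gripped the bottom disc and moved the stack back. The first try pressed down and slid only about 1 mm, so I eased the load and repeated it. The discs were then within about 1 mm of the plate axis.
- **Running position:** I turned the pulley about 97° to the two-stud pointer. The mark read about 38.3° against the pointer at 38.3–39°.

**Last checks:** The weight is about 1.2 mm off the plate axis. The bystanders show no movement in the top view, and the gripper was clear with no contact force. The final edge fit for the 62 disc was unreliable, because the weight and shadow cover part of it. It gave a diameter of 63.5 mm and an offset of 1.7 mm, so I relied on the picture and the earlier fit.

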